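# Load the test arbors into their cradle and bolt it

## Task

Put the test arbors away in their bench cradle: lift the cradle's bolt handle out of its notch and draw the bolt all the way back, then slide every arbor lying on the mat spindle first through a bore of its own, through both plates, until the square head is up against the near plate. Then shoot the bolt fully across behind the heads and turn its handle down into the notch again. Leave the other things on the bench where they are.

Things in the scene. Friction and masses are not known exactly. Their poses are not given: they have to be found in the camera images.
- cradle: fixed cradle, heading within 0.2 rad: two upright aluminium plates on a dark 8 mm base, a barrel bolt across in front. Origin: mat top (2 mm above table) under the bolt axis, level with the middle bore; +x along the bores, away from robot; +y robot's left. Plates: x 74-84 and 134-144 mm, y -75 to 75, 64 high. Bolt channel: x -22 to 16, y 86-285, 47 high. Keeper: y -81 to -59, 37 high
- bore0 (a point): mouth centre of the right-hand (cradle y -50 mm) bore, 46 mm above the mat, on the near plate's near face; axes as the cradle's, +x goes into the bore. Diameter 14 mm, in line through both plates. A home arbor has its origin at x = -30 mm here, head against the plate; let go, its head hangs 2 to 7 mm low
- bore1 (a point): mouth centre of the middle (cradle y 0) bore, 46 mm above the mat, on the near plate's near face; axes as the cradle's, +x goes into the bore. Diameter 14 mm, in line through both plates. A home arbor has its origin at x = -30 mm here, head against the plate; let go, its head hangs 2 to 7 mm low
- bore2 (a point): mouth centre of the left-hand (cradle y +50 mm) bore, 46 mm above the mat, on the near plate's near face; axes as the cradle's, +x goes into the bore. Diameter 14 mm, in line through both plates. A home arbor has its origin at x = -30 mm here, head against the plate; let go, its head hangs 2 to 7 mm low
- bolt (a joint): how far the 14 mm round bolt bar (along cradle y, x = 0, axis 40 mm above the mat) is drawn towards +y, in m: 0 = shot (stop), bar across behind all heads with 7 mm to spare; 0.156 = fully drawn (stop), all three ways free. Friction about 3 N, stays where left. Slides only with the handle within about 0.6 rad of upright. Starts shot
- handle (a joint): angle of the bolt handle about the bar, rad: 0 = straight up, growing as it tips towards the robot (cradle -x), 1.57 = level, down in the notch (stop). Starts down (1.45 or more). The channel's front rail lets it down only at the notch, with the bolt within 3 mm of 0; elsewhere it stops at about 0.67 rad. Stays at any angle; about 1 N at the knob turns it
- knob (a point): centre of the handle's black knob, 55 mm from the bar axis: a drum 18 mm across and 16 mm long, axis along cradle y, on a 10 mm stem. Pinched on its flat ends (fingers closing along cradle y) it turns between the fingers as the handle swings. At cradle y 100 mm with the bolt shot, 256 mm drawn
- bolt_tip (a point): centre of the bar's leading end (cradle y -72 mm when shot, +84 mm drawn)
- arbor0: steel test arbor, 160 mm, 0.17-0.34 kg: square head 20 x 20 x 60 mm, then a coaxial round spindle 10 mm across, 100 mm long, with round nose. Origin: centre of the head; +x along the spindle (head -30 to +30 mm, nose at +130). Balances 20 mm ahead of the origin. Starts lying on its head on the mat (origin 12 mm above table), right of the cradle, spindle away from robot. 2 or 3 present, all alike
- arbor1: steel test arbor, 160 mm, 0.17-0.34 kg: square head 20 x 20 x 60 mm, then a coaxial round spindle 10 mm across, 100 mm long, with round nose. Origin: centre of the head; +x along the spindle (head -30 to +30 mm, nose at +130). Balances 20 mm ahead of the origin. Starts lying on its head on the mat (origin 12 mm above table), right of the cradle, spindle away from robot. 2 or 3 present, all alike
- arbor2: steel test arbor, 160 mm, 0.17-0.34 kg: square head 20 x 20 x 60 mm, then a coaxial round spindle 10 mm across, 100 mm long, with round nose. Origin: centre of the head; +x along the spindle (head -30 to +30 mm, nose at +130). Balances 20 mm ahead of the origin. Starts lying on its head on the mat (origin 12 mm above table), right of the cradle, spindle away from robot. 2 or 3 present, all alike
- nose0 (a point): nose end of arbor0's spindle, on its axis
- nose1 (a point): nose end of arbor1's spindle, on its axis
- nose2 (a point): nose end of arbor2's spindle, on its axis
- tin: bystander: round black tin 68 mm in diameter, 26 mm high, far right; origin under its centre
- loupe: bystander: black eye loupe standing on its wide end, 42 mm in diameter, 50 mm high; origin under its centre
- rule: bystander: steel rule 300 x 28 x 3 mm lying across, beyond the cradle; origin under its centre
- blower: bystander: red rubber dust blower standing upright, 58 mm in diameter, 110 mm high, far left; origin under its centre
Mind the look-alikes: they are no part of the job. Leave any pink look-alike of the arbor1 alone.

How it is judged (in metres and radians):
On the way, in this order (a step that is already met when the one before it is completed fails the run):
1. the bolt is drawn fully back (within 11 mm of its stop) (value of joint bolt above 0.145 m), for 0.1 s.
2. every arbor present is home in a bore: spindle through both plates, head within 7 mm of the near plate (((x of arbor0 in the frame of bore0 between -0.037 and -0.02 m and y of arbor0 in the frame of bore0 between -0.008 and 0.008 m and z of arbor0 in the frame of bore0 between -0.014 and 0.012 m and x of nose0 in the frame of bore0 above 0.09 m and y of nose0 in the frame of bore0 between -0.01 and 0.01 m and z of nose0 in the frame of bore0 between -0.01 and 0.01 m) or (x of arbor0 in the frame of bore1 between -0.037 and -0.02 m and y of arbor0 in the frame of bore1 between -0.008 and 0.008 m and z of arbor0 in the frame of bore1 between -0.014 and 0.012 m and x of nose0 in the frame of bore1 above 0.09 m and y of nose0 in the frame of bore1 between -0.01 and 0.01 m and z of nose0 in the frame of bore1 between -0.01 and 0.01 m) or (x of arbor0 in the frame of bore2 between -0.037 and -0.02 m and y of arbor0 in the frame of bore2 between -0.008 and 0.008 m and z of arbor0 in the frame of bore2 between -0.014 and 0.012 m and x of nose0 in the frame of bore2 above 0.09 m and y of nose0 in the frame of bore2 between -0.01 and 0.01 m and z of nose0 in the frame of bore2 between -0.01 and 0.01 m)) and ((x of arbor1 in the frame of bore0 between -0.037 and -0.02 m and y of arbor1 in the frame of bore0 between -0.008 and 0.008 m and z of arbor1 in the frame of bore0 between -0.014 and 0.012 m and x of nose1 in the frame of bore0 above 0.09 m and y of nose1 in the frame of bore0 between -0.01 and 0.01 m and z of nose1 in the frame of bore0 between -0.01 and 0.01 m) or (x of arbor1 in the frame of bore1 between -0.037 and -0.02 m and y of arbor1 in the frame of bore1 between -0.008 and 0.008 m and z of arbor1 in the frame of bore1 between -0.014 and 0.012 m and x of nose1 in the frame of bore1 above 0.09 m and y of nose1 in the frame of bore1 between -0.01 and 0.01 m and z of nose1 in the frame of bore1 between -0.01 and 0.01 m) or (x of arbor1 in the frame of bore2 between -0.037 and -0.02 m and y of arbor1 in the frame of bore2 between -0.008 and 0.008 m and z of arbor1 in the frame of bore2 between -0.014 and 0.012 m and x of nose1 in the frame of bore2 above 0.09 m and y of nose1 in the frame of bore2 between -0.01 and 0.01 m and z of nose1 in the frame of bore2 between -0.01 and 0.01 m)) and ((x of arbor2 in the frame of bore0 between -0.037 and -0.02 m and y of arbor2 in the frame of bore0 between -0.008 and 0.008 m and z of arbor2 in the frame of bore0 between -0.014 and 0.012 m and x of nose2 in the frame of bore0 above 0.09 m and y of nose2 in the frame of bore0 between -0.01 and 0.01 m and z of nose2 in the frame of bore0 between -0.01 and 0.01 m) or (x of arbor2 in the frame of bore1 between -0.037 and -0.02 m and y of arbor2 in the frame of bore1 between -0.008 and 0.008 m and z of arbor2 in the frame of bore1 between -0.014 and 0.012 m and x of nose2 in the frame of bore1 above 0.09 m and y of nose2 in the frame of bore1 between -0.01 and 0.01 m and z of nose2 in the frame of bore1 between -0.01 and 0.01 m) or (x of arbor2 in the frame of bore2 between -0.037 and -0.02 m and y of arbor2 in the frame of bore2 between -0.008 and 0.008 m and z of arbor2 in the frame of bore2 between -0.014 and 0.012 m and x of nose2 in the frame of bore2 above 0.09 m and y of nose2 in the frame of bore2 between -0.01 and 0.01 m and z of nose2 in the frame of bore2 between -0.01 and 0.01 m))), for 0.2 s.
3. the bolt is shot fully across (within 6 mm) (value of joint bolt below 0.006 m), for 0.1 s.
At the end, for the whole second after the job is handed in: every arbor present is at rest in a bore, through both plates, head within 7 mm of the near plate; the bolt is within 6 mm of fully shot and its handle down in the notch (past 1.3 rad) (all of step 2 and value of joint bolt below 0.006 m and value of joint handle above 1.3 rad and linear speed of each of arbor0, arbor1, arbor2 below 0.02 m/s); the robot touches nothing.
It fails at once if a bystander (tin, loupe, rule or blower) is shifted by more than 30 mm (distance of any of tin, loupe, rule, blower from where it was at the start of the episode above 0.03 m).
Of arbor0, arbor1, arbor2 only 2 to 3 are there at a start; the rules pass over those that are not, and their reading is None.
At some moment in a run one of arbor0, arbor1, arbor2 may be knocked a few centimetres aside while the robot is not near it.
Once in a run the grip may slacken for a moment while it holds something.
It also fails if it takes over 210 s, if anything falls off the work surface, if the arm or the gripper's body presses on something with over 40 N, if the wrist force passes 120 N, or if a joint passes its speed limit or range.

## Robot

A 6-joint arm with a two-finger parallel gripper is mounted at the origin on the work surface. World frame = base frame: x ahead of the robot, y to its left, z up, the work surface at z = 0. Lengths are in m, angles in degrees, forces in N, time in s.
With the tool pointing down it reaches from about 0.4 to 0.825 m from the base axis. Payload 7 kg.
Tool frame: the origin (TCP) lies at the very end of the fingers, on their centre line; the grasp point (between the pads) lies 19 mm behind it (hold_point_z is the distance from the TCP to the grasp point, in m); x points along the fingers, y is the direction in which the jaws open and shut, and the axes are right-handed (so a half turn about x gives the same grasp; the last joint's range is limited). The gripper opens to 88 mm and grips with 3 to 60 N. Pads are 19 mm wide; open, the fingers measure 130 mm over their backs; the gripper's body (78 mm by 193 mm) begins 47 mm behind the grasp point.
Start: joints at [85.606, 20.546, 0.682, 0, -70.136, -16.507], TCP at [0.241, 0.631, 0.227] pointing down, gripper open.
Joint ranges: [-176.03, 176.03], [-82.01, 121.73], [-58.28, 71.71], [-173.87, 95.51], [-174.79, -0.11], [-173.66, 173.66]. Speed limits (degrees/s): [136.94, 136.94, 172.46, 180, 180, 180].

## Interface

Orientations are given as [roll, pitch, yaw] about the fixed x, y, z axes, in that order (R = Rz(yaw) Ry(pitch) Rx(roll)).
In Python, from plant import * gives the robot as it stands.
- The arm moves only by the shell command python3 -m crank 'ROWS'. ROWS is a JSON object of lists of equal length, an entry for each row: "delta_pos": the shift along the tool's x, y, z in m, a list of three; "turn": the turn, a rotation vector about the tool's x, y, z in degrees, a list of three; "grip": the opening, from 0 (shut) to 1 (fully open). A call has 1 to 12 rows; each row is the pose to reach, as a shift and turn from the pose commanded when the call began, along the tool's axes at that moment; what a row does not reach only later rows make up. A row lasts 1/12 s, in which the tool goes at most 41.7 mm and 7.16 degrees, less where a joint would pass 70% of its speed; a pose out of reach is approached as far as the arm can. A call with a gripper value outside its range is refused whole. The fingers move at their own pace and stop on an object; the grip force is fixed at half the most. Time passes only in rows, so rows that repeat a pose let the fingers close. It gives the time, the measured TCP pose, the force and the opening at its end, in the units of the state.
- get_obs(): the state, without advancing time (a new reading comes with each control period).
- snapshot(name): name is "scene" or "side" or "wrist"; returns a dict with "pixels" (400x640x3 uint8, blue, green, red), "range_z" (400x640 float32, m along the optical axis (not along the pixel's ray), 0 where there is no reading), "camera_matrix" (3x3 intrinsics, pixels), "eye" and "rotation" of the camera in the world. Camera axes: x right, y up, looking along -z (the intrinsics and any distortion apply to the point x, -y, -z); pixel columns grow to the right and rows downward; lengths in m; the calibration is good to about 2 mm. A picture is of the moment at which its call begins.
- close_job(): hands the job in, once; it reports no verdict.
The state is a dict: "clock": time; "joint_pos": joint angles; "qvel": joint speeds; "tau": joint torques, N m; "tool_pos": TCP position; "orientation": TCP orientation; "force": force on the tool from outside, world axes, zero at the start; "moment": the same for the moment, N m; "opening": finger opening in m.
Only numpy, scipy, OpenCV 4.12 (cv2) and the standard library are available. Lean on these libraries where they do the work, as an engineer would, in place of code of your own. Each camera call takes 0.05 s, during which the arm holds its last target. There are 200 camera calls.

## Working session

There is one attempt and no reset: what is moved stays moved. The work goes in short steps, Python scripts to look and compute and a shell command to move; the robot and the scene stay as the last step left them, time stands still between calls to the robot, and variables do not carry over. Pictures are saved under pics/ and viewed, about 12 in all and at most 16, crops included, and the job is handed in when it is done.

```bash
ls; mkdir -p pics; python3 - <<'E'
from plant import *
import cv2,numpy as np
print(get_obs())
ims=[]
for n in ["scene","side","wrist"]:
    s=snapshot(n); np.savez(f"/tmp/{n}.npz",**s); print(n,s["camera_matrix"].tolist(),s["eye"],np.array(s["rotation"]).tolist(),[k for k in s])
    cv2.imwrite(f"pics/{n}0.png",s["pixels"])
E
```

```text
pics
{'clock': 0.0, 'joint_pos': array([ 8.56056090e+01,  2.05914928e+01,  6.34448111e-01, -2.07891847e-02,
       -7.01372672e+01, -1.65080289e+01]), 'qvel': array([ 0.03951652,  0.00393967,  0.04157878, -0.03121644, -0.02975849,
       -0.02638823]), 'tau': array([-6.50894999e-04, -5.82721961e+01,  2.93045551e+01,  6.99691460e+00,
        6.80463592e-03, -1.75280138e-04]), 'tool_pos': array([0.24065848, 0.63011132, 0.22562507]), 'orientation': array([  94.80251446,   89.90368381, -106.10698508]), 'force': array([-0.34233846, -0.84483826,  0.14044591]), 'moment': array([ 0.04318803, -0.01922073, -0.01824098]), 'opening': 0.08787715381104994}
scene [[391.62807881971395, 0.0, 324.4976206063788], [0.0, 391.62807881971395, 200.92382115981337], [0.0, 0.0, 1.0]] [ 1.3366118  -0.28702916  0.7194733 ] [53.33373899763054, -0.27473329796582113, 72.70308822373622] ['pixels', 'range_z', 'camera_matrix', 'eye', 'rotation']
side [[373.6186984355309, 0.0, 316.08159546023484], [0.0, 373.6186984355309, 193.6888359520566], [0.0, 0.0, 1.0]] [ 0.38142441 -0.79745473  0.53920357] [60.72830301590076, 0.21272732654497303, -9.387310037040582] ['pixels', 'range_z', 'camera_matrix', 'eye', 'rotation']
wrist [[326.2726457679122, 0.0, 316.0028451489846], [0.0, 326.2726457679122, 198.77814629282642], [0.0, 0.0, 1.0]] [0.31317484 0.6017466  0.3833838 ] [-16.51659814970764, -0.1148544566358495, -110.90861797596199] ['pixels', 'range_z', 'camera_matrix', 'eye', 'rotation']
```

View pics/scene0.png

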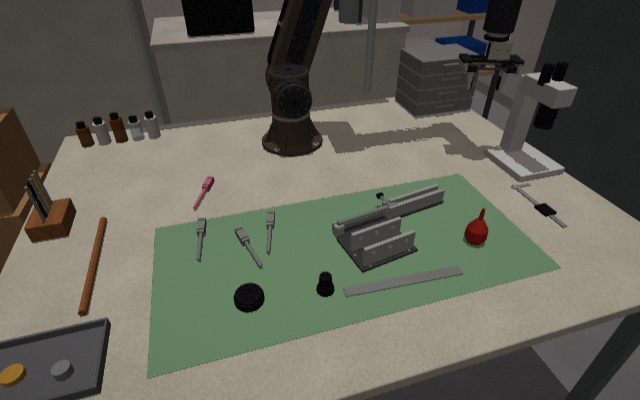

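View pics/side0.png

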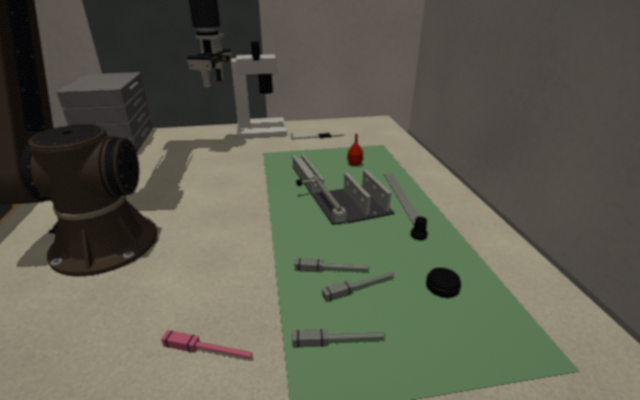

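The scene shows three steel arbors (heads near (201,225), (240,235), (270,217)), a pink decoy off the mat, and the cradle near (375,230) with its knob at (380,197). The side view agrees.

```bash
cat > h.py <<'E'
from plant import *
import cv2,numpy as np
from scipy.spatial.transform import Rotation as R
def cam(s): return np.array(s["camera_matrix"]),np.array(s["eye"]),R.from_euler("xyz",s["rotation"],degrees=True).as_matrix()
def ray(s,uv,z):
    K,e,M=cam(s); uv=np.atleast_2d(uv).astype(float)
    d=np.c_[(uv[:,0]-K[0,2])/K[0,0],-(uv[:,1]-K[1,2])/K[1,1],-np.ones(len(uv))]@M.T
    return e+d*((z-e[2])/d[:,2])[:,None]
def cloud(s):
    K,e,M=cam(s); h,w=s["range_z"].shape; v,u=np.mgrid[:h,:w]; r=s["range_z"]
    c=np.stack([(u-K[0,2])/K[0,0]*r,-(v-K[1,2])/K[1,1]*r,-r],-1)
    P=c@M.T+e; P[r==0]=np.nan; return P
def proj(s,P):
    K,e,M=cam(s); c=(np.atleast_2d(P)-e)@M; return np.c_[K[0,0]*c[:,0]/-c[:,2]+K[0,2],K[1,1]*-c[:,1]/-c[:,2]+K[1,2]]
def blobs(s,amin=60):
    hsv=cv2.cvtColor(s["pixels"],cv2.COLOR_BGR2HSV)
    g=cv2.inRange(hsv,(40,50,30),(90,255,255))
    c,_=cv2.findContours(g,cv2.RETR_EXTERNAL,cv2.CHAIN_APPROX_SIMPLE); m=np.zeros_like(g)
    cv2.drawContours(m,[cv2.convexHull(max(c,key=cv2.contourArea))],-1,255,-1)
    m=cv2.erode(m,np.ones((5,5)))&~g
    n,l,st,ce=cv2.connectedComponentsWithStats(m)
    return [(i,st[i],ce[i]) for i in range(1,n) if st[i,4]>amin],l
def goto(p,rpy):
    "delta_pos and rotvec from present measured pose"
    o=get_obs(); A=R.from_euler("xyz",o["orientation"],degrees=True); B=R.from_euler("xyz",rpy,degrees=True)
    return A.inv().apply(np.array(p)-o["tool_pos"]).round(4),(A.inv()*B).as_rotvec(degrees=True).round(2)
E
python3 - <<'E'
from h import *
for n in ["scene","side","wrist"]:
    s=dict(np.load(f"/tmp/{n}.npz")); P=cloud(s); b,l=blobs(s)
    print(n,"valid",np.isfinite(P[...,0]).mean())
    for i,st,c in b:
        q=P[l==i]; q=q[np.isfinite(q[:,0])]
        v,u=np.where(l==i); g=ray(s,np.c_[u,v],0.012)
        m=g.mean(0); w,V=np.linalg.eigh(np.cov((g-m)[:,:2].T)); t=(g-m)[:,:2]@V[:,1]
        print(st.tolist(),c.round(0),"ray",m[:2].round(4),"ax",V[:,1].round(3),"ext",t.min().round(3),t.max().round(3),"cloud",np.median(q,0).round(3) if len(q) else None,"z",np.percentile(q[:,2],[2,98]).round(3) if len(q) else 0)
    q=P.reshape(-1,3); q=q[(q[:,0]>.25)&(q[:,0]<.9)&(q[:,1]>-.1)&(q[:,1]<.5)]
    for lo,hi in [(.058,.075)]:
        t=q[(q[:,2]>lo)&(q[:,2]<hi)]; print(len(t), t[:,:2].min(0) if len(t) else 0,t[:,:2].max(0) if len(t) else 0)
E
```

```text
scene valid 0.99349609375
[332, 183, 113, 89, 4757] [384. 228.] ray [0.5934 0.1237] ax [-0.544  0.839] ext -0.179 0.289 cloud [0.63  0.096 0.032] z [0.003 0.066]
[464, 207, 25, 39, 569] [477. 230.] ray [0.6799 0.3612] ax [-0.716  0.698] ext -0.068 0.115 cloud [0.715 0.326 0.048] z [0.001 0.104]
[266, 210, 9, 43, 241] [270. 227.] ray [ 0.5017 -0.1829] ax [-0.972  0.234] ext -0.099 0.077 cloud [ 0.497 -0.183  0.016] z [0.001 0.023]
[196, 221, 10, 40, 231] [200. 237.] ray [ 0.4869 -0.3692] ax [-0.993  0.116] ext -0.089 0.066 cloud [ 0.474 -0.37   0.015] z [0.    0.023]
[234, 226, 28, 41, 291] [246. 243.] ray [ 0.5449 -0.2546] ax [-0.975 -0.22 ] ext -0.099 0.074 cloud [ 0.54  -0.255  0.017] z [0.001 0.024]
[343, 265, 120, 32, 1250] [402. 281.] ray [0.7865 0.0815] ax [0.059 0.998] ext -0.144 0.154 cloud [0.78  0.084 0.004] z [0.001 0.007]
[317, 272, 17, 25, 322] [325. 285.] ray [ 0.7448 -0.0978] ax [-0.954  0.3  ] ext -0.034 0.04 cloud [ 0.762 -0.103  0.03 ] z [0.004 0.052]
[234, 283, 30, 29, 683] [249. 297.] ray [ 0.7296 -0.2751] ax [-1.     0.014] ext -0.04 0.042 cloud [ 0.742 -0.276  0
[... 706 characters left out ...]
0.838] ext -0.04 0.044 cloud [ 0.719 -0.288  0.027] z [0.008 0.03 ]
[322, 272, 72, 29, 621] [350. 287.] ray [ 0.5378 -0.2551] ax [-0.972 -0.234] ext -0.101 0.06 cloud [ 0.524 -0.263  0.017] z [0.004 0.023]
[292, 329, 93, 18, 936] [327. 337.] ray [ 0.4692 -0.3676] ax [-0.992  0.128] ext -0.099 0.06 cloud [ 0.457 -0.373  0.017] z [0.003 0.024]
397 [ 6.18715500e-01 -5.08646053e-04] [0.71916366 0.34059791]Traceback (most recent call last):
  File "<stdin>", line 3, in <module>
  File "h.py", line 19, in blobs
    cv2.drawContours(m,[cv2.convexHull(max(c,key=cv2.contourArea))],-1,255,-1)
                                       ~~~^^^^^^^^^^^^^^^^^^^^^^^
ValueError: max() iterable argument is empty
```

View pics/wrist0.png

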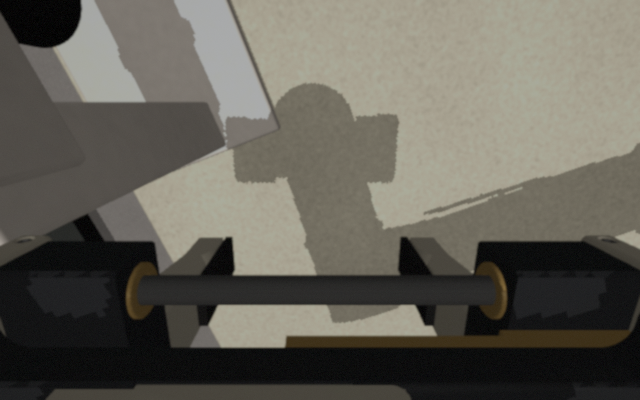

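The wrist picture is off the mat and shows no objects. Next I fit the cradle, the knob and the arbor origins.

```bash
python3 - <<'E'
from h import *
Q=[]
for n in ["scene","side"]:
    s=dict(np.load(f"/tmp/{n}.npz")); P=cloud(s).reshape(-1,3)
    q=P[(P[:,0]>.25)&(P[:,0]<.8)&(P[:,1]>-.05)&(P[:,1]<.45)]
    t=q[(q[:,2]>.061)&(q[:,2]<.071)&(q[:,1]<.28)&(q[:,0]>.58)]
    (c,wh,a)=cv2.minAreaRect((t[:,:2]*1000).astype(np.float32)); print(n,"plates rect",c,wh,a,len(t))
    t=q[(q[:,2]>.045)&(q[:,2]<.053)&(q[:,0]<.66)]; (c,wh,a)=cv2.minAreaRect((t[:,:2]*1000).astype(np.float32)); print("channel top",c,wh,a,len(t), cv2.boxPoints((c,wh,a)).round().tolist())
    # dark knob
    px=s["pixels"].max(2).ravel(); k=P[(px<45)&(P[:,2]>.02)&(P[:,0]>.4)&(P[:,0]<.65)&(P[:,1]>.05)&(P[:,1]<.35)]
    if len(k): print("knob?",len(k),np.median(k,0).round(3),k.min(0).round(3),k.max(0).round(3))
    b,l=blobs(s)
    for i,st,cc in b:
        qq=P[(l==i).ravel()]; qq=qq[(qq[:,2]>.019)&(qq[:,2]<.03)]
        if 500>len(qq)>20 and np.median(qq[:,0])<.6: print("head top",np.median(qq,0).round(4),(qq.min(0)/2+qq.max(0)/2).round(4),len(qq))
o=get_obs(); print(R.from_euler("xyz",o["orientation"],degrees=True).as_matrix().round(3))
s=dict(np.load("/tmp/scene.npz")); cv2.imwrite("pics/crop.png",cv2.resize(s["pixels"][170:280,310:470],None,fx=5,fy=5,interpolation=cv2.INTER_CUBIC))
E
```

```text
scene plates rect (667.1073608398438, 79.2845230102539) (73.71942901611328, 151.0672607421875) 9.60416316986084 441
channel top (550.34326171875, 157.74069213867188) (131.62954711914062, 374.16650390625) 27.93503189086914 615 [[405.0, 292.0], [580.0, -38.0], [696.0, 23.0], [521.0, 354.0]]
knob? 22 [0.493 0.145 0.047] [0.482 0.142 0.036] [0.499 0.157 0.051]
head top [ 0.4719 -0.1753  0.0211] [ 0.4699 -0.1763  0.0218] 89
head top [ 0.4527 -0.365   0.0212] [ 0.4554 -0.3646  0.0214] 68
head top [ 0.5161 -0.2613  0.0216] [ 0.5141 -0.2613  0.0219] 106
side plates rect (664.7786865234375, 80.071533203125) (72.04320526123047, 152.45054626464844) 10.10420036315918 283
channel top (544.992919921875, 153.54974365234375) (128.2327423095703, 372.53607177734375) 26.788341522216797 458 [[404.0, 291.0], [572.0, -42.0], [686.0, 16.0], [518.0, 349.0]]
knob? 22 [0.486 0.144 0.048] [0.48  0.14  0.041] [0.492 0.157 0.052]
head top [ 0.4668 -0.1781  0.0219] [ 0.4977 -0.1822  0.0215] 188
head top [ 0.5105 -0.2642  0.022 ] [ 0.5114 -0.2643  0.0217] 243
head top [ 0.44   -0.3667  0.0221] [ 0.4542 -0.3647  0.0219] 370
[[-0.    -0.357 -0.934]
 [-0.001 -0.934  0.357]
 [-1.     0.001 -0.   ]]
```

View pics/crop.png

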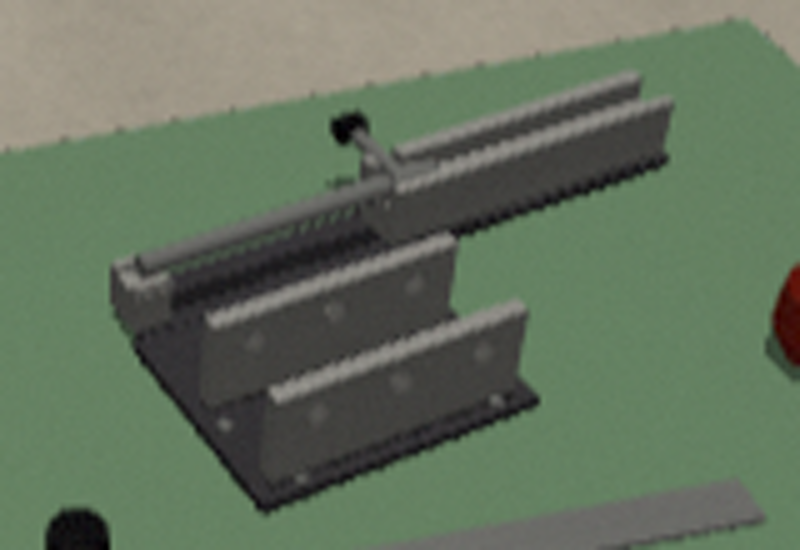

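The crop shows the handle level with its knob at crop (350,127), and plate tops consistent with the fit. I take heading +9.9° and origin (0.5585, 0.0615). Next is the approach to the knob.

```bash
cat >> h.py <<'E'
H=np.radians(9.9); O=np.array([.5585,.0615])
def C(x,y,z):  # cradle mm (z above mat) -> world m
    c,s=np.cos(H),np.sin(H); return np.array([O[0]+(c*x-s*y)/1e3,O[1]+(s*x+c*y)/1e3,.002+z/1e3])
def inC(p):
    d=(np.array(p)[:2]-O)*1e3; c,s=np.cos(H),np.sin(H); return np.array([c*d[0]+s*d[1],-s*d[0]+c*d[1],(p[2]-.002)*1e3])
def G(p,yaw):
    "tool down, tool y along world heading yaw (deg)"
    a=np.radians(yaw); x=np.array([0,0,-1.]); y=np.array([np.cos(a),np.sin(a),0])
    B=R.from_matrix(np.c_[x,y,np.cross(x,y)])
    return goto(p,B.as_euler("xyz",degrees=True))
E
python3 - <<'E'
from h import *
p=C(-55,100,40+90-19); print(p,G(p,9.9-90))
E
```

```text
[0.48712608 0.15055483 0.113     ] (array([ 0.1134,  0.36  , -0.4013]), array([-3.081e+01,  1.000e-02, -7.000e-02]))<sys>:0: UserWarning: Gimbal lock detected. Setting third angle to zero since it is not possible to uniquely determine all angles.
```

```bash
D='[0.06,0.36,-0.40]'; python3 -m crank '{"delta_pos":[[0.06,0.36,-0.4],[0.06,0.36,-0.4],[0.06,0.36,-0.4],[0.06,0.36,-0.4],[0.06,0.36,-0.4],[0.06,0.36,-0.4],[0.06,0.36,-0.4],[0.06,0.36,-0.4],[0.06,0.36,-0.4],[0.06,0.36,-0.4],[0.06,0.36,-0.4],[0.06,0.36,-0.4]],"turn":[[-30.8,0,0],[-30.8,0,0],[-30.8,0,0],[-30.8,0,0],[-30.8,0,0],[-30.8,0,0],[-30.8,0,0],[-30.8,0,0],[-30.8,0,0],[-30.8,0,0],[-30.8,0,0],[-30.8,0,0]],"grip":[0.5,0.5,0.5,0.5,0.5,0.5,0.5,0.5,0.5,0.5,0.5,0.5]}'
python3 - <<'E' 2>/dev/null
from h import *
o=get_obs();print(o["joint_pos"].round(1),o["tool_pos"])
p=C(-55,100,40+90-19); print(G(p,9.9-90))
E
```

```text
clock: 1.15
tool_pos: [0.4676, 0.1863, 0.1711]
orientation: [-140.2, 90.0, 49.8]
force: [0.7, 0.7, -0.6]
opening: 0.0437
[ 44.1   7.  -25.2  -0.  -57.8  55.8] [0.46763927 0.18632549 0.17113254]
(array([ 0.0581,  0.0386, -0.013 ]), array([ 0.02, -0.02,  0.02]))
```

```bash
python3 -m crank '{"delta_pos":[[0,0.039,-0.013],[0,0.039,-0.013],[0.03,0.039,-0.013],[0.03,0.039,-0.013],[0.03,0.039,-0.013]],"turn":[[0,0,0],[0,0,0],[0,0,0],[0,0,0],[0,0,0]],"grip":[0.5,0.5,0.5,0.5,0.5]}'
python3 - <<'E' 2>/dev/null
from h import *
s=snapshot("wrist"); P=cloud(s); cv2.imwrite("pics/w1.png",s["pixels"])
print(s["eye"],s["rotation"])
print(proj(s,[C(-55,100,40),C(0,100,40)]))
px=s["pixels"].max(2); m=(px<40)&(P[...,2]>.025)&(P[...,2]<.06)&(abs(P[...,0]-.49)<.05)&(abs(P[...,1]-.15)<.04)
k=P[m]; print(len(k)); 
if len(k): print([inC(v).round(1) for v in (np.median(k,0),)], [np.percentile([inC(v) for v in k],q,axis=0).round(1) for q in (3,97)])
print(G(C(-55,100,21),9.9-90))
E
```

```text
clock: 1.57
tool_pos: [0.4859, 0.1511, 0.1403]
orientation: [28.1, 89.8, -142.0]
force: [0.3, 0.7, 1.2]
opening: 0.0435
[0.56271015 0.16361641 0.29772836] [-16.72750139  -0.15255339 -80.13758474]
[[315.07578364 198.60100592]
 [314.97048107 130.16286521]]
294
[array([-53.2,  99.2,  48.7])] [array([-60.8,  92.9,  45.2]), array([-47.1, 105.6,  50.4])]
(array([ 0.1184,  0.0014, -0.0004]), array([ 0.02,  0.06, -0.05]))
```

View pics/w1.png

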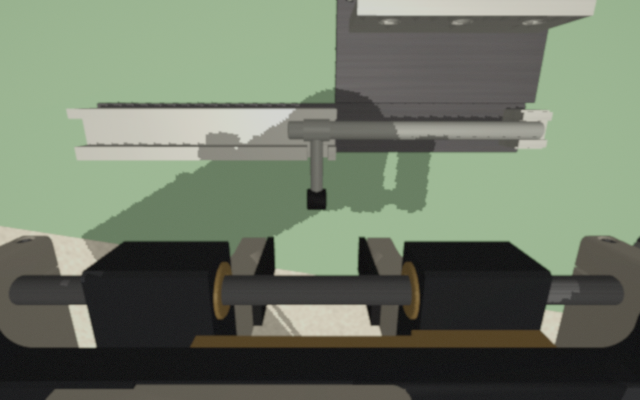

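The knob is at (316,199), within 1 mm of the prediction. I'll descend and pinch it.

```bash
python3 -m crank '{"delta_pos":[[0.04,0.001,0],[0.08,0.001,0],[0.1,0.001,0],[0.118,0.001,0],[0.118,0.001,0],[0.118,0.001,0],[0.118,0.001,0],[0.118,0.001,0],[0.118,0.001,0],[0.118,0.001,0]],"turn":[[0,0,0],[0,0,0],[0,0,0],[0,0,0],[0,0,0],[0,0,0],[0,0,0],[0,0,0],[0,0,0],[0,0,0]],"grip":[0.5,0.5,0.5,0.5,0.5,0.1,0.1,0.1,0.1,0.1]}'
python3 - <<'E' 2>/dev/null
from h import *
o=get_obs();print(o["tool_pos"],inC(o["tool_pos"]),o["force"],o["opening"])
E
```

```text
clock: 2.45
tool_pos: [0.4875, 0.1515, 0.0243]
orientation: [-153.9, 89.9, 36.0]
force: [1.3, -3.9, 1.5]
opening: 0.0162
[0.48751919 0.15152511 0.02432576] [-54.4459258  100.8882451   22.32575965] [ 1.33228494 -3.90201924  1.53020399] 0.016210630103916632
```

```bash
python3 -m crank '{"delta_pos":[[-0.0065,0,-0.0005],[-0.0125,0,-0.002],[-0.018,0,-0.004],[-0.0227,0,-0.006],[-0.0275,0,-0.009],[-0.032,0,-0.012],[-0.036,0,-0.0155],[-0.04,0,-0.0195],[-0.046,0,-0.0286],[-0.0503,0,-0.0387],[-0.0525,0,-0.049],[-0.0525,0,-0.049]],"turn":[[0,0,0],[0,0,0],[0,0,0],[0,0,0],[0,0,0],[0,0,0],[0,0,0],[0,0,0],[0,0,0],[0,0,0],[0,0,0],[0,0,0]],"grip":[0.1,0.1,0.1,0.1,0.1,0.1,0.1,0.1,0.1,0.1,0.1,0.1]}'
python3 - <<'E' 2>/dev/null
from h import *
o=get_obs();print(inC(o["tool_pos"]),o["force"],o["opening"])
E
```

```text
clock: 3.45
tool_pos: [0.5364, 0.159, 0.0771]
orientation: [82.0, 89.9, -88.1]
force: [-4.0, -1.9, 10.6]
opening: 0.0151
[-5.05341469 99.86142095 75.05069992] [-3.95745642 -1.88607717 10.56246549] 0.015100480821324836
```

```bash
python3 -m crank '{"delta_pos":[[0,-0.01,0],[0,-0.03,0],[0,-0.05,0],[0,-0.07,0],[0,-0.09,0],[0,-0.11,0],[0,-0.13,0],[0,-0.145,0],[0,-0.153,0],[0,-0.157,0],[0,-0.157,0]],"turn":[[0,0,0],[0,0,0],[0,0,0],[0,0,0],[0,0,0],[0,0,0],[0,0,0],[0,0,0],[0,0,0],[0,0,0],[0,0,0]],"grip":[0.1,0.1,0.1,0.1,0.1,0.1,0.1,0.1,0.1,0.1,0.1]}'
python3 - <<'E' 2>/dev/null
from h import *
o=get_obs();print(inC(o["tool_pos"]),o["force"],o["opening"])
s=snapshot("scene");cv2.imwrite("pics/s2.png",cv2.resize(s["pixels"][150:300,300:500],None,fx=4,fy=4))
E
```

```text
clock: 4.37
tool_pos: [0.5083, 0.3127, 0.0768]
orientation: [75.9, 89.8, -94.1]
force: [-1.2, -8.1, 9.1]
opening: 0.0157
[ -6.25838362 256.10781012  74.77599273] [-1.23840799 -8.0636794   9.07436059] 0.015711308140885102
```

View pics/s2.png

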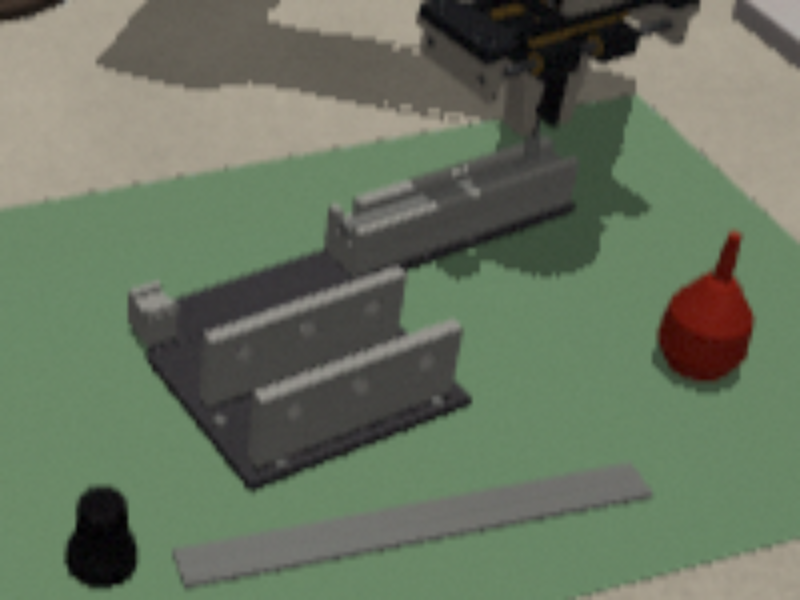

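The bolt bar has left the ways (its slot is empty) and the knob reads y=256, so it is fully drawn. I'll release and go over the arbors.

```bash
python3 -m crank '{"delta_pos":[[0,0,0],[0,0,0],[0,0,0],[0,0,0],[-0.04,0,0],[-0.08,0,0],[-0.12,0,0],[-0.12,0.02,0],[-0.12,0.06,0],[-0.12,0.1,0],[-0.12,0.14,0],[-0.12,0.18,0]],"turn":[[0,0,0],[0,0,0],[0,0,0],[0,0,0],[0,0,0],[0,0,0],[0,0,0],[0,0,0],[0,0,0],[0,0,0],[0,0,0],[0,0,0]],"grip":[0.4,0.4,0.4,0.4,0.5,0.5,0.5,0.5,0.5,0.5,0.5,0.5]}'
python3 - <<'E' 2>/dev/null
from h import *
print(get_obs()["tool_pos"],G([.45,-.26,.22],-90))
E
```

```text
clock: 5.42
tool_pos: [0.5393, 0.1356, 0.196]
orientation: [-157.7, 89.9, 32.3]
force: [0.6, -0.2, 0.0]
opening: 0.0436
[0.53930555 0.13555353 0.19600283] (array([-0.0243,  0.3741,  0.1564]), array([ 9.96, -0.05,  0.03]))
```

```bash
python3 -m crank '{"delta_pos":[[-0.024,0.374,0.156],[-0.024,0.374,0.156],[-0.024,0.374,0.156],[-0.024,0.374,0.156],[-0.024,0.374,0.156],[-0.024,0.374,0.156],[-0.024,0.374,0.156],[-0.024,0.374,0.156],[-0.024,0.374,0.156],[-0.024,0.374,0.156],[-0.024,0.374,0.156],[-0.024,0.374,0.156]],"turn":[[10,0,0],[10,0,0],[10,0,0],[10,0,0],[10,0,0],[10,0,0],[10,0,0],[10,0,0],[10,0,0],[10,0,0],[10,0,0],[10,0,0]],"grip":[0.5,0.5,0.5,0.5,0.5,0.5,0.5,0.5,0.5,0.5,0.5,0.5]}'
cat >> h.py <<'E'
def arbors(s,draw=None):
    "head-top pixels cast on head top (z .022): origin, axis; spindle cast at z .012"
    b,l=blobs(s,150); out=[]
    for i,st,c in b:
        v,u=np.where(l==i); g=ray(s,np.c_[u,v],.017)[:,:2]; m=g.mean(0); w,V=np.linalg.eigh(np.cov((g-m).T)); a=V[:,1]*np.sign(V[0,1]); t=(g-m)@a
        if not .12<t.max()-t.min()<.2 or m[1]>-.05: continue
        n=np.array([-a[1],a[0]]); wd=(g-m)@n
        # spindle centre line vs head end
        edge=np.median(wd[(t<t.min()+.05)&(t>t.min()+.01)]); tip=np.median(wd[t>t.max()-.03])
        # heading: from head centre to spindle end
        h=m+a*(t.min()+.03)+n*edge; p=m+a*(t.max()-.015)+n*tip; d=p-h
        out.append((h,np.degrees(np.arctan2(d[1],d[0])),t.max()-t.min(),m+a*(t.max()),c))
    return out
E
python3 - <<'E' 2>/dev/null
from h import *
s=snapshot("wrist"); cv2.imwrite("pics/w3.png",s["pixels"])
print(get_obs()["tool_pos"])
for o in arbors(s): print([np.round(x,4) for x in o])
E
```

```text
clock: 6.42
tool_pos: [0.4494, -0.26, 0.2197]
orientation: [163.8, 90.0, -16.5]
force: [0.3, -0.1, -1.0]
opening: 0.0438
[ 0.44964692 -0.25892575  0.21959056]
[array([ 0.511 , -0.2636]), np.float64(13.478), np.float64(0.1456), array([ 0.6235, -0.2367]), array([309.286 ,  81.2396])]
[array([ 0.432 , -0.3662]), np.float64(-41.8416), np.float64(0.1755), array([ 0.5552, -0.4437]), array([442.8832, 138.6536])]
```

View pics/w3.png

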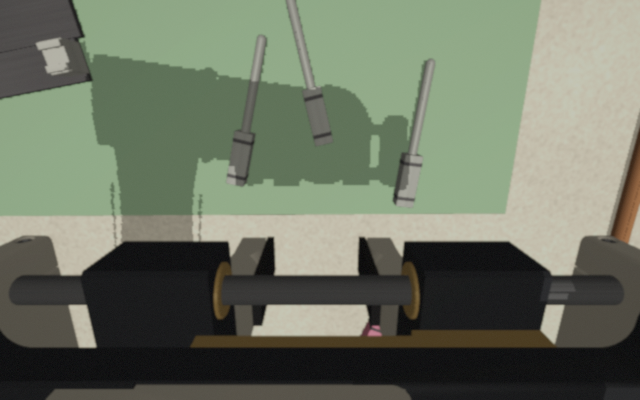

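Three arbors in view: left butt (237,183)/nose (262,37), middle butt (321,141)/shoulder (313,90), right butt (404,205)/nose (431,61).

```bash
cat >> h.py <<'E'
def arb(s,seed):
    "low-saturation blob nearest seed -> head origin & heading by depth: head-top points"
    hsv=cv2.cvtColor(s["pixels"],cv2.COLOR_BGR2HSV); P=cloud(s)
    z=P[...,2]; m=((hsv[...,1]<50)&(z>.005)&(z<.035)&(P[...,0]>.37)).astype(np.uint8)
    n,l,st,ce=cv2.connectedComponentsWithStats(m); i=l[seed[1],seed[0]]
    q=P[l==i]; hd=q[q[:,2]>.0195][:,:2]; c,wh,_=cv2.minAreaRect((hd*1e3).astype(np.float32))
    g=q[:,:2]; mm=g.mean(0); w,V=np.linalg.eigh(np.cov((g-mm).T)); a=V[:,1]*np.sign(V[0,1]); t=(g-mm)@a
    sp=np.median(g[t>t.max()-.05],0); bt=np.median(hd,0); d=sp-bt
    return dict(n=len(q),head=np.array(c)/1e3,wh=wh,med=bt,head_yaw=np.degrees(np.arctan2(d[1],d[0])),len=t.max()-t.min())
E
python3 - <<'E' 2>/dev/null
from h import *
s=snapshot("wrist")
for p,b,e in [((240,158),(237,183),(262,37)),((317,115),(321,141),(293,3)),((408,180),(404,205),(431,61))]:
    print(arb(s,p)); r=ray(s,[b,e],.02); d=r[1]-r[0]; print(" hand butt",r[0].round(4),np.degrees(np.arctan2(d[1],d[0])).round(1), "origin",(r[0]+.03*d/np.linalg.norm(d)).round(4))
E
```

```text
{'n': 2056, 'head': array([ 0.46754437, -0.17690576]), 'wh': (20.529491424560547, 60.07037353515625), 'med': array([ 0.46853127, -0.17722203]), 'head_yaw': np.float64(-14.106910801842128), 'len': np.float64(0.1594314256019258)}
 hand butt [ 0.44   -0.1713  0.02  ] -13.5 origin [ 0.4692 -0.1783  0.02  ]
{'n': 1971, 'head': array([ 0.51247516, -0.26363797]), 'wh': (59.77484893798828, 20.08527374267578), 'med': array([ 0.51385554, -0.26370283]), 'head_yaw': np.float64(13.528442107038634), 'len': np.float64(0.14556255104910826)}
 hand butt [ 0.4865 -0.2659  0.02  ] 11.6 origin [ 0.5159 -0.2598  0.02  ]
{'n': 2059, 'head': array([ 0.44125916, -0.36613449]), 'wh': (20.901105880737305, 59.90716552734375), 'med': array([ 0.44207403, -0.36582977]), 'head_yaw': np.float64(-6.382381247072534), 'len': np.float64(0.1588336589286214)}
 hand butt [ 0.4133 -0.3613  0.02  ] -6.0 origin [ 0.4431 -0.3644  0.02  ]
```

```bash
python3 - <<'E' 2>/dev/null
from h import *
a=np.radians(-14.1); p=np.array([.4675,-.1769])+.012*np.array([np.cos(a),np.sin(a)])
print(G([*p,.006],-104.1))
E
```

```text
(array([ 0.2136, -0.0784, -0.029 ]), array([ 1.397e+01, -1.000e-02,  1.000e-02]))
```

```bash
python3 -m crank '{"delta_pos":[[0,-0.04,-0.015],[0.03,-0.079,-0.029],[0.07,-0.079,-0.029],[0.11,-0.079,-0.029],[0.15,-0.079,-0.029],[0.18,-0.079,-0.029],[0.2,-0.079,-0.029],[0.2136,-0.079,-0.029],[0.2136,-0.079,-0.029],[0.2136,-0.079,-0.029]],"turn":[[7,0,0],[14,0,0],[14,0,0],[14,0,0],[14,0,0],[14,0,0],[14,0,0],[14,0,0],[14,0,0],[14,0,0]],"grip":[0.5,0.5,0.5,0.5,0.5,0.5,0.5,0.5,0.5,0.5]}'
python3 -m crank '{"delta_pos":[[0,0,0],[0,0,0],[0,0,0],[0,0,0],[0,0,0],[0,0,0],[0,0,0],[-0.02,0,0],[-0.05,0,0],[-0.09,0,0],[-0.125,0,0],[-0.125,0,0]],"turn":[[0,0,0],[0,0,0],[0,0,0],[0,0,0],[0,0,0],[0,0,0],[0,0,0],[0,0,0],[0,0,0],[0,0,0],[0,0,0],[0,0,0]],"grip":[0.1,0.1,0.1,0.1,0.1,0.1,0.1,0.1,0.1,0.1,0.1,0.1]}'
python3 - <<'E' 2>/dev/null
from h import *
# arbor axis is 6 mm above TCP; target bore2, preinsert: nose 25 mm short of plate: origin x=74-130-25=-81, grasp +12 -> -69
print(get_obs()["tool_pos"],G(C(-69,50,46-6+60),9.9-90))
E
```

```text
clock: 7.35
tool_pos: [0.479, -0.1782, 0.0055]
orientation: [17.8, 89.9, -176.1]
force: [0.3, -0.4, 0.5]
opening: 0.0435
clock: 8.35
tool_pos: [0.4827, -0.1802, 0.1379]
orientation: [-174.8, 89.4, -8.8]
force: [2.2, -0.2, -2.0]
opening: 0.0195
[ 0.48273357 -0.18022354  0.13785206] (array([ 0.0354, -0.2706,  0.0688]), array([-23.94,  -0.61,  -0.07]))
```

```bash
python3 -m crank '{"delta_pos":[[0,-0.03,0.008],[0,-0.06,0.015],[0.01,-0.095,0.025],[0.01,-0.13,0.033],[0.02,-0.165,0.042],[0.02,-0.2,0.051],[0.03,-0.235,0.06],[0.035,-0.26,0.067],[0.035,-0.27,0.069],[0.035,-0.27,0.069],[0.035,-0.27,0.069]],"turn":[[-3,0,0],[-6,0,0],[-9,0,0],[-12,0,0],[-15,0,0],[-18,0,0],[-21,0,0],[-23.9,0,0],[-23.9,0,0],[-23.9,0,0],[-23.9,0,0]],"grip":[0.1,0.1,0.1,0.1,0.1,0.1,0.1,0.1,0.1,0.1,0.1]}'
python3 - <<'E' 2>/dev/null
from h import *
o=get_obs();print(inC(o["tool_pos"]),o["orientation"],o["force"],o["opening"])
for n in ["wrist","side"]:
    s=snapshot(n);np.savez(f"/tmp/{n}.npz",**s); P=cloud(s).reshape(-1,3)
    q=np.array([inC(v) for v in P[(P[:,2]>.09)&(P[:,2]<.135)&(abs(P[:,0]-.52)<.09)&(abs(P[:,1]-.11)<.04)]])
    q=q[q[:,0]>-35]; print(n,len(q))
    for lo in range(-30,60,15):
        t=q[(q[:,0]>lo)&(q[:,0]<lo+15)&(abs(q[:,1]-50)<12)]
        if len(t)>3: print(lo,t.mean(0).round(1),t[:,1:].min(0).round(1),t[:,1:].max(0).round(1),t[:,0].max().round(1))
cv2.imwrite("pics/w4.png",np.hstack([cv2.resize(np.load("/tmp/wrist.npz")["pixels"][0:260,200:460],(400,400)),cv2.resize(np.load("/tmp/side.npz")["pixels"][100:260,240:400],(400,400))]))
E
```

```text
clock: 9.27
tool_pos: [0.4774, 0.0993, 0.0956]
orientation: [18.4, 89.9, -151.8]
force: [-0.8, -0.2, -2.0]
opening: 0.0198
[-73.44302225  51.13981641  93.62244677] [  18.39365053   89.93593288 -151.78247601] [-0.7896854  -0.22912859 -1.99611138] 0.019820571675998246
wrist 4055
-30 [-22.3  49.5 102.2] [44.6 96.9] [ 54.6 105.1] -15.0
-15 [ -7.5  49.6 102.2] [44.7 98.3] [ 54.5 104.8] -0.0
0 [  7.6  49.6 102.2] [44.5 98.4] [ 54.3 105.4] 15.0
15 [ 22.6  49.4 102.2] [44.5 97.7] [ 54.5 105.1] 30.0
30 [ 35.8  49.5 102. ] [44.7 98. ] [ 54.5 104.7] 43.2
side 96
-30 [-22.9  47.  100.8] [43.2 95.1] [ 53.1 104.3] -16.5
-15 [ -7.   47.1 100.4] [43.1 94.3] [ 51.7 104. ] -0.3
0 [  7.9  46.5 100.7] [42.7 96.1] [ 51.7 103.8] 14.9
15 [ 22.6  46.4 100.5] [44.3 93.5] [ 50.8 105. ] 29.6
30 [ 35.1  47.4 100.8] [44.8 95.7] [ 51.9 103.9] 39.9
```

View pics/w4.png

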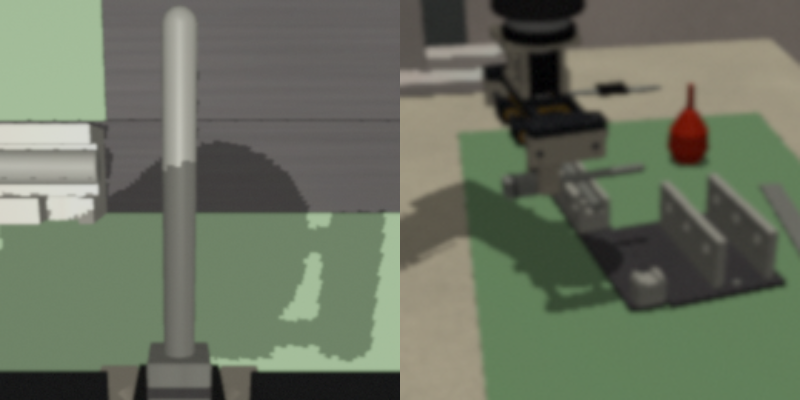

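The left crop shows the spindle straight along cradle x. The right crop shows the arbor level in the jaws. I'll measure the plate in the same wrist picture.

```bash
python3 - <<'E' 2>/dev/null
from h import *
s=dict(np.load("/tmp/wrist.npz")); P=cloud(s).reshape(-1,3)
q=np.array([inC(v) for v in P[np.isfinite(P[:,0])&(P[:,0]>.5)]])
t=q[(q[:,2]>60)&(q[:,2]<68)&(q[:,0]>60)&(q[:,0]<95)&(abs(q[:,1])<100)]
print(len(t),t.mean(0),t.min(0),t.max(0)); 
c,wh,a=cv2.minAreaRect(t[:,:2].astype(np.float32)); print(c,wh,a)
near=[ (y,t[abs(t[:,1]-y)<2][:,0].min().round(1),t[abs(t[:,1]-y)<2][:,0].max().round(1)) for y in range(-70,75,20) if (abs(t[:,1]-y)<2).sum()>3]; print(near)
E
python3 -m crank '{"delta_pos":[[0.02,0,0],[0.04,0,0],[0.054,0,0],[0.054,0,-0.01],[0.054,0,-0.02],[0.054,0,-0.026],[0.054,0,-0.026]],"turn":[[0,0,0],[0,0,0],[0,0,0],[0,0,0],[0,0,0],[0,0,0],[0,0,0]],"grip":[0.1,0.1,0.1,0.1,0.1,0.1,0.1]}'
python3 - <<'E' 2>/dev/null
from h import *
o=get_obs();print(inC(o["tool_pos"]),G(C(-47.4,50.2,40),-80.1),o["force"],o["opening"])
s=snapshot("side");P=cloud(s).reshape(-1,3);P=P[np.isfinite(P[:,0])]
q=np.array([inC(v) for v in P])
t=q[(q[:,2]>60)&(q[:,2]<68)&(q[:,0]>65)&(q[:,0]<92)&(abs(q[:,1])<90)]; c,wh,a=cv2.minAreaRect(t[:,:2].astype(np.float32)); print("plate",c,wh,a)
t=q[(abs(q[:,1]-50)<12)&(q[:,2]>35)&(q[:,2]<56)&(q[:,0]>0)&(q[:,0]<72)];print(len(t),t.mean(0),t.max(0))
cv2.imwrite("pics/s5.png",cv2.resize(s["pixels"][140:230,270:400],None,fx=6,fy=6,interpolation=cv2.INTER_CUBIC))
E
```

```text
clock: 9.95
tool_pos: [0.5062, 0.1042, 0.0431]
orientation: [-168.0, 89.8, 21.7]
force: [0.4, 0.6, -1.8]
opening: 0.0197
[-44.13717328  51.01941501  41.14995655] (array([0.0011, 0.0008, 0.0033]), array([-0.14, -0.16,  0.03])) [ 0.3603898   0.59059913 -1.77651458] 0.01970966074033356
plate (77.90919494628906, -2.1173171997070312) (11.631370544433594, 150.61898803710938) 0.44437384605407715
78 [34.86308113 47.6488713  48.22706058] [68.62333502 53.0972442  52.07071918]
```

View pics/s5.png

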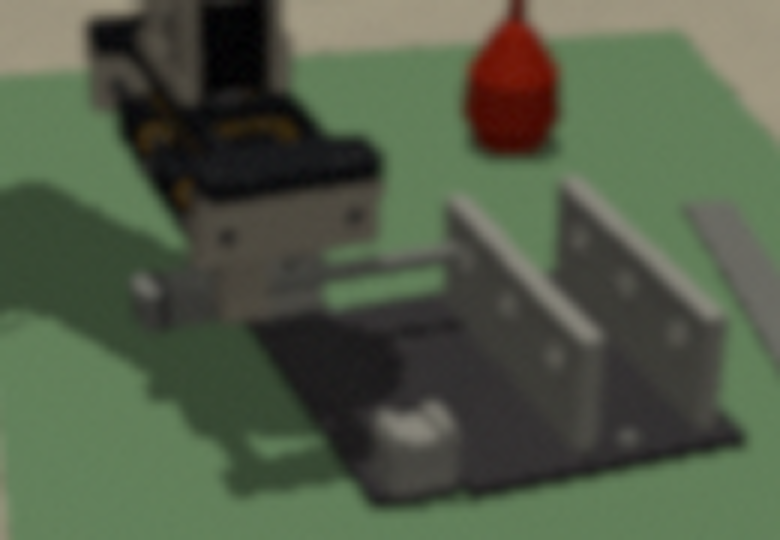

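```bash
python3 -m crank '{"delta_pos":[[0.001,0.0008,0],[0.001,0.0008,-0.005],[0.001,0.0008,-0.01],[0.001,0.0008,-0.015],[0.001,0.0008,-0.02],[0.001,0.0008,-0.02]],"turn":[[0,0,0],[0,0,0],[0,0,0],[0,0,0],[0,0,0],[0,0,0]],"grip":[0.1,0.1,0.1,0.1,0.1,0.1]}'
python3 - <<'E' 2>/dev/null
from h import *
o=get_obs();print(inC(o["tool_pos"]),o["force"],o["moment"],o["opening"])
E
```

```text
clock: 10.5
tool_pos: [0.5246, 0.1067, 0.0412]
orientation: [-174.0, 89.9, 15.8]
force: [1.0, 0.1, -2.5]
opening: 0.0196
[-25.64550036  50.36145711  39.18864552] [ 1.0453989   0.11846369 -2.51696486] [-0.05062625 -0.08435807 -0.01026252] 0.01955593644990557
```

```bash
python3 -m crank '{"delta_pos":[[0,0,-0.01],[0,0,-0.02],[0,0,-0.03],[0,0,-0.037],[0,0,-0.042],[0,0,-0.047],[0,0,-0.052],[0,0,-0.057],[0,0,-0.06],[0,0,-0.06]],"turn":[[0,0,0],[0,0,0],[0,0,0],[0,0,0],[0,0,0],[0,0,0],[0,0,0],[0,0,0],[0,0,0],[0,0,0]],"grip":[0.1,0.1,0.1,0.1,0.1,0.1,0.1,0.1,0.1,0.1]}'
python3 - <<'E' 2>/dev/null
from h import *
o=get_obs();print(inC(o["tool_pos"]),o["force"],o["moment"],o["opening"])
E
```

```text
clock: 11.33
tool_pos: [0.583, 0.1166, 0.041]
orientation: [176.2, 90.0, 6.0]
force: [0.6, 0.3, -2.3]
opening: 0.0194
[33.61038829 50.06418393 39.03710527] [ 0.60167512  0.30597755 -2.31280566] [ 0.03980903 -0.06771501  0.03547219] 0.019432523646564732
```

```bash
python3 -m crank '{"delta_pos":[[0,0,-0.007],[0,0,-0.014],[0,0,-0.018],[0,0,-0.021],[0,0,-0.023],[0,0,-0.0245],[0,0,-0.0245]],"turn":[[0,0,0],[0,0,0],[0,0,0],[0,0,0],[0,0,0],[0,0,0],[0,0,0]],"grip":[0.1,0.1,0.1,0.1,0.1,0.1,0.1]}'
python3 - <<'E' 2>/dev/null
from h import *
o=get_obs();print(inC(o["tool_pos"]),o["force"],o["moment"],o["opening"])
E
```

```text
clock: 11.92
tool_pos: [0.6065, 0.1205, 0.0409]
orientation: [10.0, 90.0, -160.2]
force: [-0.8, 0.2, -1.7]
opening: 0.0197
[57.42773861 49.91828308 38.90654824] [-0.79476893  0.19292678 -1.70608439] [-0.04863811  0.039305    0.03708332] 0.019676894936577913
```

```bash
python3 -m crank '{"delta_pos":[[0,0,-0.001],[0,0,-0.002],[0,0,-0.002]],"turn":[[0,0,0],[0,0,0],[0,0,0]],"grip":[0.1,0.1,0.1]}'
```

```text
clock: 12.17
tool_pos: [0.6067, 0.1205, 0.0407]
orientation: [6.8, 89.8, -163.4]
force: [-6.0, -0.3, 0.8]
opening: 0.0201
```

```bash
python3 -m crank '{"delta_pos":[[0,0,0.001],[0,0,0.001],[0,0,0.001],[0,0,0.001],[-0.02,0,0.001],[-0.06,0,0.001],[-0.1,0,0.001],[-0.14,0,0.001],[-0.17,0,0.001],[-0.18,0,0.001]],"turn":[[0,0,0],[0,0,0],[0,0,0],[0,0,0],[0,0,0],[0,0,0],[0,0,0],[0,0,0],[0,0,0],[0,0,0]],"grip":[0.33,0.33,0.33,0.33,0.33,0.33,0.33,0.33,0.5,0.5]}'
python3 - <<'E' 2>/dev/null
from h import *
print(get_obs()["tool_pos"],G([.44,-.3,.22],-90))
s=snapshot("side"); P=cloud(s).reshape(-1,3);P=P[np.isfinite(P[:,0])]
q=np.array([inC(v) for v in P]); t=q[(abs(q[:,1]-48)<14)&(q[:,2]>30)&(q[:,2]<60)&(q[:,0]>0)&(q[:,0]<72)]; print(len(t),t.min(0),t.max(0))
E
```

```text
clock: 13.0
tool_pos: [0.61, 0.1214, 0.2275]
orientation: [-171.5, 89.5, 18.3]
force: [0.2, 0.4, 0.6]
opening: 0.0373
[0.61003106 0.12140876 0.22750876] (array([0.0048, 0.3862, 0.2396]), array([ 9.84, -0.5 ,  0.12]))
198 [11.41347212 35.46367701 30.12188409] [71.15454594 60.40722103 54.75654111]
```

```bash
python3 -m crank '{"delta_pos":[[0,0.386,0.24],[0,0.386,0.24],[0,0.386,0.24],[0,0.386,0.24],[0,0.386,0.24],[0,0.386,0.24],[0,0.386,0.24],[0,0.386,0.24],[0,0.386,0.24],[0,0.386,0.24],[0,0.386,0.24],[0,0.386,0.24]],"turn":[[10,0,0],[10,0,0],[10,0,0],[10,0,0],[10,0,0],[10,0,0],[10,0,0],[10,0,0],[10,0,0],[10,0,0],[10,0,0],[10,0,0]],"grip":[0.5,0.5,0.5,0.5,0.5,0.5,0.5,0.5,0.5,0.5,0.5,0.5]}'
cat >> h.py <<'E'
def arbs(s):
    hsv=cv2.cvtColor(s["pixels"],cv2.COLOR_BGR2HSV); P=cloud(s); z=P[...,2]
    m=((hsv[...,1]<50)&(z>.0195)&(z<.028)&(P[...,0]>.36)&(P[...,1]<-.08)).astype(np.uint8)
    n,l,st,ce=cv2.connectedComponentsWithStats(m)
    for i in range(1,n):
        if st[i,4]>300:
            u,v=ce[i].astype(int); print(ce[i].round(),arb(s,(u,v)))
E
python3 - <<'E' 2>/dev/null
from h import *
print(get_obs()["tool_pos"])
s=snapshot("wrist");np.savez("/tmp/wrist.npz",**s); arbs(s)
E
```

```text
clock: 14.05
tool_pos: [0.4339, -0.3048, 0.2203]
orientation: [10.4, 89.9, -170.1]
force: [0.4, 0.9, -0.3]
opening: 0.0437
[ 0.4338676  -0.30481738  0.22026031]
[275. 100.] {'n': 1917, 'head': array([ 0.51246436, -0.26381787]), 'wh': (59.82575225830078, 20.39690399169922), 'med': array([ 0.51337107, -0.26374746]), 'head_yaw': np.float64(13.187799992267873), 'len': np.float64(0.12859091499038244)}
[370. 166.] {'n': 2014, 'head': array([ 0.44114502, -0.36604019]), 'wh': (20.54176902770996, 60.022953033447266), 'med': array([ 0.44248786, -0.36603025]), 'head_yaw': np.float64(-6.544847712973961), 'len': np.float64(0.15876043606753096)}
```

```bash
python3 - <<'E' 2>/dev/null
from h import *
print(G([.5242,-.2610,.006],-76.7))
E
```

```text
(array([ 0.2141, -0.0427, -0.0892]), array([-13.79,   0.06,   0.02]))
```

```bash
python3 -m crank '{"delta_pos":[[0.01,-0.02,-0.03],[0.03,-0.0425,-0.06],[0.06,-0.0425,-0.0892],[0.1,-0.0425,-0.0892],[0.14,-0.0425,-0.0892],[0.17,-0.0425,-0.0892],[0.195,-0.0425,-0.0892],[0.2141,-0.0425,-0.0892],[0.2141,-0.0425,-0.0892],[0.2141,-0.0425,-0.0892]],"turn":[[-7,0,0],[-13.7,0,0],[-13.7,0,0],[-13.7,0,0],[-13.7,0,0],[-13.7,0,0],[-13.7,0,0],[-13.7,0,0],[-13.7,0,0],[-13.7,0,0]],"grip":[0.5,0.5,0.5,0.5,0.5,0.5,0.5,0.5,0.5,0.5]}'
python3 -m crank '{"delta_pos":[[0,0,0],[0,0,0],[0,0,0],[0,0,0],[0,0,0],[0,0,0],[0,0,0],[-0.02,0,0],[-0.05,0,0],[-0.09,0,0],[-0.125,0,0],[-0.125,0,0]],"turn":[[0,0,0],[0,0,0],[0,0,0],[0,0,0],[0,0,0],[0,0,0],[0,0,0],[0,0,0],[0,0,0],[0,0,0],[0,0,0],[0,0,0]],"grip":[0.1,0.1,0.1,0.1,0.1,0.1,0.1,0.1,0.1,0.1,0.1,0.1]}'
python3 - <<'E' 2>/dev/null
from h import *
print(get_obs()["tool_pos"],G(C(-73,0.2,93),9.9-90))
E
```

```text
clock: 14.93
tool_pos: [0.5258, -0.2573, 0.0057]
orientation: [-21.0, 89.9, 172.5]
force: [-0.6, 0.3, -0.3]
opening: 0.0438
clock: 15.93
tool_pos: [0.5298, -0.2595, 0.1393]
orientation: [148.8, 89.4, -17.6]
force: [1.2, -1.0, -1.3]
opening: 0.0203
[ 0.52982518 -0.2595387   0.13932532] (array([ 0.0429, -0.3105, -0.03  ]), array([ 3.67, -0.54, -0.31]))
```

```bash
python3 -m crank '{"delta_pos":[[0,-0.035,-0.0],[0,-0.07,-0.005],[0.01,-0.105,-0.01],[0.01,-0.14,-0.015],[0.02,-0.175,-0.02],[0.02,-0.21,-0.025],[0.03,-0.245,-0.03],[0.04,-0.28,-0.03],[0.043,-0.3,-0.03],[0.043,-0.3105,-0.03],[0.043,-0.3105,-0.03],[0.043,-0.3105,-0.03]],"turn":[[1,0,0],[3.5,0,0],[3.5,0,0],[3.5,0,0],[3.5,0,0],[3.5,0,0],[3.5,0,0],[3.5,0,0],[3.5,0,0],[3.5,0,0],[3.5,0,0],[3.5,0,0]],"grip":[0.1,0.1,0.1,0.1,0.1,0.1,0.1,0.1,0.1,0.1,0.1,0.1]}'
cat >> h.py <<'E'
def spin(y0):
    "spindle in jaws at cradle y0, from the wrist camera"
    o=get_obs(); T=inC(o["tool_pos"]); print("tcp",T.round(1),"F",o["force"].round(1),"open",round(o["opening"],4))
    s=snapshot("wrist"); np.savez("/tmp/wrist.npz",**s); P=cloud(s).reshape(-1,3); q=np.array([inC(v) for v in P[np.isfinite(P[:,0])]])
    q=q[(q[:,0]>T[0]+40)&(abs(q[:,1]-y0)<12)&(abs(q[:,2]-T[2]-6)<12)]
    a,b=q[q[:,0]<T[0]+70],q[q[:,0]>T[0]+90]
    for t in (a,b):
        if len(t): print(t[:,0].mean().round(1),"y",((np.percentile(t[:,1],1)+np.percentile(t[:,1],99))/2).round(1),"top",np.percentile(t[:,2],90).round(1),"xmax",t[:,0].max().round(1))
E
python3 - <<'E' 2>/dev/null
from h import *
spin(0); print(G(C(-73,0.2,93),9.9-90))
E
```

```text
clock: 16.93
tool_pos: [0.4827, 0.0508, 0.089]
orientation: [43.3, 90.0, -126.7]
force: [0.6, -0.6, -3.4]
opening: 0.0198
tcp [-76.5   2.5  87. ] F [ 0.6 -0.6 -3.4] open 0.0198
-20.8 y 1.2 top 96.2 xmax -6.5
25.5 y 1.3 top 96.2 xmax 38.3
(array([-0.006 ,  0.0017, -0.0035]), array([ 0.11,  0.  , -0.  ]))
```

```bash
python3 -m crank '{"delta_pos":[[0.02,0.002,0],[0.04,0.002,0],[0.048,0.002,0],[0.048,0.002,-0.01],[0.048,0.002,-0.02],[0.048,0.002,-0.03],[0.048,0.002,-0.03]],"turn":[[0,0,0],[0,0,0],[0,0,0],[0,0,0],[0,0,0],[0,0,0],[0,0,0]],"grip":[0.1,0.1,0.1,0.1,0.1,0.1,0.1]}'
python3 - <<'E' 2>/dev/null
from h import *
spin(0);print(G(C(-46,0.2,39.2),9.9-90))
E
```

```text
clock: 17.57
tool_pos: [0.5165, 0.0548, 0.0421]
orientation: [-175.0, 89.8, 15.0]
force: [0.7, -0.3, -1.1]
opening: 0.0198
tcp [-42.6   0.6  40.1] F [ 0.7 -0.3 -1.1] open 0.0198
13.0 y -0.8 top 49.6 xmax 27.4
63.9 y -0.0 top 49.6 xmax 77.3
(array([0.0005, 0.0003, 0.0019]), array([ 0.08, -0.13,  0.02]))
```

```bash
python3 -m crank '{"delta_pos":[[0.0007,0.0003,0],[0.0007,0.0003,-0.005],[0.0007,0.0003,-0.01],[0.0007,0.0003,-0.015],[0.0007,0.0003,-0.02],[0.0007,0.0003,-0.02]],"turn":[[0,0,0],[0,0,0],[0,0,0],[0,0,0],[0,0,0],[0,0,0]],"grip":[0.1,0.1,0.1,0.1,0.1,0.1]}'
python3 - <<'E' 2>/dev/null
from h import *
o=get_obs();print(inC(o["tool_pos"]),o["force"],o["opening"])
E
```

```text
clock: 18.12
tool_pos: [0.5339, 0.0575, 0.0406]
orientation: [179.8, 89.9, 9.8]
force: [1.0, -0.1, -0.6]
opening: 0.0198
[-24.89061943   0.29443891  38.56664756] [ 1.00881947 -0.11599166 -0.572494  ] 0.01978205815639027
```

```bash
python3 -m crank '{"delta_pos":[[0,0,-0.01],[0,0,-0.02],[0,0,-0.03],[0,0,-0.037],[0,0,-0.042],[0,0,-0.047],[0,0,-0.052],[0,0,-0.057],[0,0,-0.06],[0,0,-0.06]],"turn":[[0,0,0],[0,0,0],[0,0,0],[0,0,0],[0,0,0],[0,0,0],[0,0,0],[0,0,0],[0,0,0],[0,0,0]],"grip":[0.1,0.1,0.1,0.1,0.1,0.1,0.1,0.1,0.1,0.1]}'
python3 - <<'E' 2>/dev/null
from h import *
o=get_obs();print(inC(o["tool_pos"]),o["force"],o["opening"])
E
```

```text
clock: 18.95
tool_pos: [0.5926, 0.0677, 0.0405]
orientation: [174.6, 89.9, 4.6]
force: [-0.6, -2.6, 2.8]
opening: 0.0197
[34.6320413   0.20032962 38.50505329] [-0.58412045 -2.57351927  2.77515967] 0.019667996212637817
```

```bash
python3 -m crank '{"delta_pos":[[0,0,-0.007],[0,0,-0.014],[0,0,-0.018],[0,0,-0.021],[0,0,-0.0235],[0,0,-0.025],[0,0,-0.0265],[0,0,-0.0265]],"turn":[[0,0,0],[0,0,0],[0,0,0],[0,0,0],[0,0,0],[0,0,0],[0,0,0],[0,0,0]],"grip":[0.1,0.1,0.1,0.1,0.1,0.1,0.1,0.1]}'
python3 - <<'E' 2>/dev/null
from h import *
o=get_obs();print(inC(o["tool_pos"]),o["force"],o["opening"])
E
```

```text
clock: 19.62
tool_pos: [0.6166, 0.0715, 0.0408]
orientation: [16.8, 89.9, -153.2]
force: [-7.2, -2.6, 10.8]
opening: 0.0197
[58.91198483 -0.08926981 38.80928379] [-7.17939845 -2.61627574 10.83668024] 0.019694472343133814
```

```bash
python3 -m crank '{"delta_pos":[[0,0,0.001],[0,0,0.001],[0,0,0.001],[0,0,0.001],[-0.02,0,0.001],[-0.06,0,0.001],[-0.1,0,0.001],[-0.14,0,0.001],[-0.17,0,0.001],[-0.18,0,0.001]],"turn":[[0,0,0],[0,0,0],[0,0,0],[0,0,0],[0,0,0],[0,0,0],[0,0,0],[0,0,0],[0,0,0],[0,0,0]],"grip":[0.33,0.33,0.33,0.33,0.33,0.33,0.33,0.33,0.5,0.5]}'
python3 - <<'E' 2>/dev/null
from h import *
print(get_obs()["tool_pos"],G([.40,-.36,.22],-90))
s=snapshot("side"); P=cloud(s).reshape(-1,3);P=P[np.isfinite(P[:,0])]
q=np.array([inC(v) for v in P])
for y in (50,0):
    t=q[(abs(q[:,1]-y+2)<14)&(q[:,2]>30)&(q[:,2]<60)&(q[:,0]>0)&(q[:,0]<72)]; print(len(t),t.min(0),t.max(0))
E
```

```text
clock: 20.45
tool_pos: [0.6191, 0.0726, 0.2263]
orientation: [-175.2, 89.5, 14.9]
force: [0.6, 0.6, 0.7]
opening: 0.0371
[0.61912565 0.07261962 0.22634255] (array([0.0035, 0.3878, 0.2913]), array([10.04, -0.49,  0.09]))
194 [12.05372521 36.40272549 30.94381009] [71.87726844 61.90701236 54.67836754]
221 [ 11.43789115 -13.23308775  30.88160133] [71.36001994 11.20047957 54.25416888]
```

Both are home. Now the third arbor.

```bash
python3 -m crank '{"delta_pos":[[0,0.388,0.25],[0,0.388,0.25],[0,0.388,0.25],[0,0.388,0.25],[0,0.388,0.25],[0,0.388,0.25],[0,0.388,0.25],[0,0.388,0.25],[0,0.388,0.25],[0,0.388,0.25],[0,0.388,0.25],[0,0.388,0.25]],"turn":[[10,0,0],[10,0,0],[10,0,0],[10,0,0],[10,0,0],[10,0,0],[10,0,0],[10,0,0],[10,0,0],[10,0,0],[10,0,0],[10,0,0]],"grip":[0.5,0.5,0.5,0.5,0.5,0.5,0.5,0.5,0.5,0.5,0.5,0.5]}'
python3 - <<'E' 2>/dev/null
from h import *
print(get_obs()["tool_pos"])
s=snapshot("wrist");np.savez("/tmp/wrist.npz",**s); arbs(s)
a=np.radians(-6.5); p=np.array([.4412,-.3661])+.012*np.array([np.cos(a),np.sin(a)]); print(G([*p,.006],-96.5))
E
```

```text
clock: 21.5
tool_pos: [0.4349, -0.358, 0.219]
orientation: [-0.3, 89.9, 179.5]
force: [-0.0, 0.8, -0.1]
opening: 0.0433
[ 0.43492921 -0.35796204  0.21904522]
[322. 168.] {'n': 1898, 'head': array([ 0.44108145, -0.36602292]), 'wh': (20.170129776000977, 60.12584686279297), 'med': array([ 0.44211728, -0.36600402]), 'head_yaw': np.float64(-6.878361010765668), 'len': np.float64(0.15919785000541276)}
(array([ 0.2129,  0.011 , -0.0178]), array([6.22, 0.09, 0.02]))
```

```bash
python3 -m crank '{"delta_pos":[[0.02,0.01,-0.018],[0.06,0.01,-0.018],[0.1,0.01,-0.018],[0.14,0.01,-0.018],[0.17,0.01,-0.018],[0.195,0.01,-0.018],[0.213,0.01,-0.018],[0.213,0.01,-0.018],[0.213,0.01,-0.018]],"turn":[[6.3,0,0],[6.3,0,0],[6.3,0,0],[6.3,0,0],[6.3,0,0],[6.3,0,0],[6.3,0,0],[6.3,0,0],[6.3,0,0]],"grip":[0.5,0.5,0.5,0.5,0.5,0.5,0.5,0.5,0.5]}'
python3 -m crank '{"delta_pos":[[0,0,0],[0,0,0],[0,0,0],[0,0,0],[0,0,0],[0,0,0],[0,0,0],[-0.02,0,0],[-0.05,0,0],[-0.09,0,0],[-0.125,0,0],[-0.125,0,0]],"turn":[[0,0,0],[0,0,0],[0,0,0],[0,0,0],[0,0,0],[0,0,0],[0,0,0],[0,0,0],[0,0,0],[0,0,0],[0,0,0],[0,0,0]],"grip":[0.1,0.1,0.1,0.1,0.1,0.1,0.1,0.1,0.1,0.1,0.1,0.1]}'
python3 - <<'E' 2>/dev/null
from h import *
print(get_obs()["tool_pos"],G(C(-73,-49.8,93),9.9-90))
E
```

```text
clock: 22.3
tool_pos: [0.4556, -0.3625, 0.0058]
orientation: [-15.7, 89.9, 158.0]
force: [0.8, 0.8, 0.2]
opening: 0.0438
clock: 23.3
tool_pos: [0.4591, -0.3655, 0.1395]
orientation: [156.7, 89.4, -29.5]
force: [1.2, -0.8, -1.9]
opening: 0.0197
[ 0.4591088  -0.36554596  0.13952421] (array([ 0.0429, -0.3674,  0.0043]), array([-16.14,  -0.52,  -0.32]))
```

```bash
python3 -m crank '{"delta_pos":[[0,-0.035,0],[0,-0.075,0],[0.01,-0.115,0],[0.01,-0.155,0],[0.02,-0.195,0],[0.02,-0.235,0],[0.03,-0.275,0.004],[0.035,-0.31,0.004],[0.043,-0.345,0.004],[0.043,-0.36,0.004],[0.043,-0.366,0.004],[0.043,-0.366,0.004]],"turn":[[-3,0,0],[-6,0,0],[-9,0,0],[-12,0,0],[-16,0,0],[-16,0,0],[-16,0,0],[-16,0,0],[-16,0,0],[-16,0,0],[-16,0,0],[-16,0,0]],"grip":[0.1,0.1,0.1,0.1,0.1,0.1,0.1,0.1,0.1,0.1,0.1,0.1]}'
python3 - <<'E' 2>/dev/null
from h import *
spin(-50); print(G(C(-46,-49.9,39.2),9.9-90))
E
```

```text
clock: 24.3
tool_pos: [0.4917, 0.0017, 0.0888]
orientation: [0.6, 90.0, -169.5]
force: [0.6, -0.5, -2.5]
opening: 0.0198
tcp [-76.1 -47.4  86.8] F [ 0.6 -0.5 -2.5] open 0.0198
-20.6 y -48.9 top 95.7 xmax -6.1
25.4 y -48.8 top 95.6 xmax 38.2
(array([ 0.0477,  0.0015, -0.0304]), array([-0.14,  0.05, -0.  ]))
```

```bash
python3 -m crank '{"delta_pos":[[0.02,0.002,0],[0.04,0.002,0],[0.048,0.002,0],[0.048,0.002,-0.01],[0.048,0.002,-0.02],[0.048,0.002,-0.03],[0.048,0.002,-0.03]],"turn":[[0,0,0],[0,0,0],[0,0,0],[0,0,0],[0,0,0],[0,0,0],[0,0,0]],"grip":[0.1,0.1,0.1,0.1,0.1,0.1,0.1]}'
python3 - <<'E' 2>/dev/null
from h import *
spin(-50);print(G(C(-46,-49.8,39),9.9-90))
E
```

```text
clock: 24.93
tool_pos: [0.5257, 0.0043, 0.0424]
orientation: [179.6, 89.8, 9.3]
force: [1.2, -0.4, -2.1]
opening: 0.0198
tcp [-42.2 -50.7  40.4] F [ 1.2 -0.4 -2.1] open 0.0198
13.4 y -54.3 top 49.6 xmax 27.8
64.4 y -49.9 top 49.6 xmax 77.7
(array([ 0.0011, -0.0009,  0.0023]), array([-0.22, -0.13,  0.01]))
```

```bash
python3 -m crank '{"delta_pos":[[0.001,-0.0006,0],[0.001,-0.0006,-0.005],[0.001,-0.0006,-0.01],[0.001,-0.0006,-0.015],[0.001,-0.0006,-0.02],[0.001,-0.0006,-0.02]],"turn":[[0,0,0],[0,0,0],[0,0,0],[0,0,0],[0,0,0],[0,0,0]],"grip":[0.1,0.1,0.1,0.1,0.1,0.1]}'
python3 - <<'E' 2>/dev/null
from h import *
o=get_obs();print(inC(o["tool_pos"]),o["force"],o["opening"])
E
```

```text
clock: 25.48
tool_pos: [0.5432, 0.0081, 0.0407]
orientation: [178.9, 89.9, 8.6]
force: [1.6, -0.1, -0.3]
opening: 0.0196
[-24.23215961 -49.92881374  38.65992767] [ 1.63227262 -0.09085934 -0.29498606] 0.019634502281719448
```

```bash
python3 -m crank '{"delta_pos":[[0,0,-0.01],[0,0,-0.02],[0,0,-0.03],[0,0,-0.037],[0,0,-0.042],[0,0,-0.047],[0,0,-0.052],[0,0,-0.057],[0,0,-0.06],[0,0,-0.06]],"turn":[[0,0,0],[0,0,0],[0,0,0],[0,0,0],[0,0,0],[0,0,0],[0,0,0],[0,0,0],[0,0,0],[0,0,0]],"grip":[0.1,0.1,0.1,0.1,0.1,0.1,0.1,0.1,0.1,0.1]}'
python3 - <<'E' 2>/dev/null
from h import *
o=get_obs();print(inC(o["tool_pos"]),o["force"],o["opening"])
E
```

```text
clock: 26.32
tool_pos: [0.601, 0.0176, 0.0411]
orientation: [67.5, 90.0, -102.7]
force: [-3.6, -1.0, 7.2]
opening: 0.0199
[ 34.36711932 -50.52823854  39.10839483] [-3.60524224 -0.98689119  7.21480087] 0.01985558189251571
```

```bash
python3 -m crank '{"delta_pos":[[0,0,-0.007],[0,0,-0.014],[0,0,-0.018],[0,0,-0.021],[0,0,-0.0235],[0,0,-0.025],[0,0,-0.0265],[0,0,-0.0265]],"turn":[[0,0,0],[0,0,0],[0,0,0],[0,0,0],[0,0,0],[0,0,0],[0,0,0],[0,0,0]],"grip":[0.1,0.1,0.1,0.1,0.1,0.1,0.1,0.1]}'
python3 - <<'E' 2>/dev/null
from h import *
o=get_obs();print(inC(o["tool_pos"]),o["force"],o["opening"])
E
```

```text
clock: 26.98
tool_pos: [0.6259, 0.0219, 0.0413]
orientation: [14.4, 89.9, -155.9]
force: [-7.1, -0.6, 12.6]
opening: 0.0196
[ 59.5634721  -50.63378136  39.26544659] [-7.12989727 -0.64566573 12.63837097] 0.019641939429181667
```

```bash
python3 -m crank '{"delta_pos":[[0,0,-0.001],[0,0,-0.0015],[0,0,-0.0015]],"turn":[[0,0,0],[0,0,0],[0,0,0]],"grip":[0.1,0.1,0.1]}'
python3 -m crank '{"delta_pos":[[0,0,0.001],[0,0,0.001],[0,0,0.001],[0,0,0.001],[-0.02,0,0.001],[-0.06,0,0.001],[-0.1,0,0.001],[-0.14,0,0.001],[-0.17,0,0.001],[-0.18,0,0.001],[-0.18,0,0.001]],"turn":[[0,0,0],[0,0,0],[0,0,0],[0,0,0],[0,0,0],[0,0,0],[0,0,0],[0,0,0],[0,0,0],[0,0,0],[0,0,0]],"grip":[0.33,0.33,0.33,0.33,0.33,0.33,0.33,0.33,0.5,0.5,0.5]}'
python3 - <<'E' 2>/dev/null
from h import *
s=snapshot("side"); P=cloud(s).reshape(-1,3);P=P[np.isfinite(P[:,0])]
q=np.array([inC(v) for v in P])
for y in (50,0,-50):
    t=q[(abs(q[:,1]-y+2)<14)&(q[:,2]>30)&(q[:,2]<60)&(q[:,0]>0)&(q[:,0]<72)]; print(len(t),t.min(0),t.max(0))
cv2.imwrite("pics/s6.png",cv2.resize(s["pixels"][130:230,270:410],None,fx=5,fy=5,interpolation=cv2.INTER_CUBIC))
for n in ("scene","side"):
    s=snapshot(n); P=cloud(s); px=s["pixels"].max(2); k=np.array([inC(v) for v in P[(px<50)&(P[...,2]>.075)&(P[...,2]<.115)&(P[...,1]>.25)&(P[...,1]<.38)&(P[...,0]>.45)&(P[...,0]<.57)]]); print(n,len(k))
    if len(k): print(np.median(k,0),np.percentile(k,[5,95],axis=0))
print(get_obs()["tool_pos"],G(C(-6.5,256,150),-80.1))
E
```

```text
clock: 27.23
tool_pos: [0.6259, 0.0219, 0.0412]
orientation: [6.9, 89.7, -163.4]
force: [-13.8, 0.5, 16.5]
opening: 0.0196
clock: 28.15
tool_pos: [0.6292, 0.0227, 0.2241]
orientation: [-176.7, 89.6, 13.0]
force: [0.8, 0.5, -0.4]
opening: 0.0414
195 [12.35340082 35.75636252 30.07422505] [71.76833713 61.49033944 54.32391981]
220 [ 11.8416269  -14.92590806  30.03438378] [71.57900523 11.06577801 55.15669866]
236 [  2.01527516 -63.50031077  31.70890887] [ 71.87653704 -38.29725459  55.22228072]
scene 32
[ -8.25725994 250.4687969   93.5047747 ] [[-16.16856649 246.542355    85.85183201]
 [ -5.68995796 259.79911403 100.39075677]]
side 11
[-18.71838197 247.51887453  95.90011288] [[-22.23299465 244.3767615   89.71108838]
 [-15.58002423 251.72186098 100.99442112]]
[0.62658957 0.02233331 0.21879112] (array([ 0.067 , -0.306 ,  0.0679]), array([-0.22,  0.11,  0.01]))
```

View pics/s6.png

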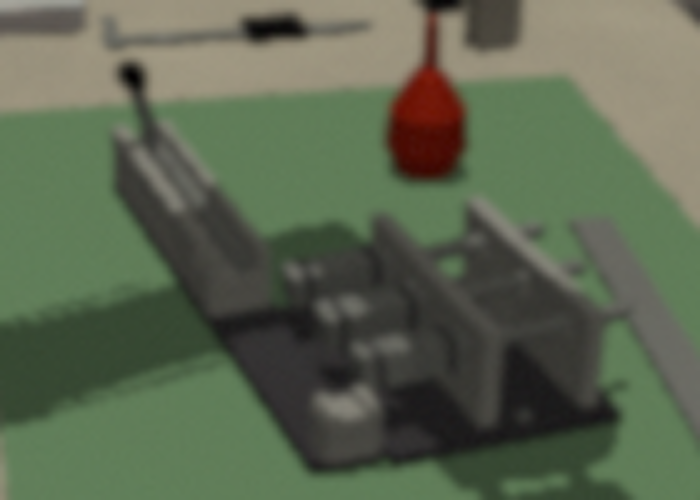

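The side crop shows all three heads against the near plate, three spindle noses beyond the far plate, and the handle upright. Now back to the knob.

```bash
python3 -m crank '{"delta_pos":[[0,-0.306,0.07],[0,-0.306,0.07],[0,-0.306,0.07],[0,-0.306,0.07],[0,-0.306,0.07],[0,-0.306,0.07],[0,-0.306,0.07],[0,-0.306,0.07],[0.03,-0.306,0.07],[0.067,-0.306,0.07],[0.067,-0.306,0.07],[0.067,-0.306,0.07]],"turn":[[0,0,0],[0,0,0],[0,0,0],[0,0,0],[0,0,0],[0,0,0],[0,0,0],[0,0,0],[0,0,0],[0,0,0],[0,0,0],[0,0,0]],"grip":[0.5,0.5,0.5,0.5,0.5,0.5,0.5,0.5,0.5,0.5,0.5,0.5]}'
python3 - <<'E' 2>/dev/null
from h import *
s=snapshot("wrist"); P=cloud(s); px=s["pixels"].max(2)
m=(px<60)&(P[...,2]>.08)&(P[...,2]<.125); Q=np.array([inC(v) for v in P[m]]); Q=Q[(abs(Q[:,0]+8)<30)&(abs(Q[:,1]-256)<25)]
print(len(Q)); print(np.median(Q,0),np.percentile(Q,[3,97],axis=0))
# head butts seen from the wrist
Q=np.array([inC(v) for v in P[np.isfinite(P[...,0])&(P[...,2]<.07)&(P[...,2]>.05)]])
for y in (50,0,-50):
    t=Q[(abs(Q[:,1]-y)<11)&(Q[:,0]<72)&(Q[:,0]>-20)]
    if len(t): print(y,len(t),np.percentile(t,[1,99],axis=0).round(1))
print(inC(get_obs()["tool_pos"]),G(C(-6.5,256,75),-80.1))
E
```

```text
clock: 29.3
tool_pos: [0.5053, 0.3107, 0.1505]
orientation: [40.5, 89.6, -129.8]
force: [0.2, 0.2, 0.7]
opening: 0.0435
513
[-10.80810875 254.49577414  99.76360921] [[-19.45853458 247.73594694  91.8475299 ]
 [ -5.61273794 261.30145409 101.63113165]]
50 2099 [[14.3 39.4 48.2]
 [71.4 58.9 54.1]]
0 786 [[13.9 -5.4 48.1]
 [66.3  9.2 52.7]]
[ -7.98711615 255.35389607 150.82793951] (array([ 0.0758, -0.0008, -0.0016]), array([-0.19,  0.1 , -0.13]))
```

```bash
python3 -m crank '{"delta_pos":[[0.03,0,0.002],[0.06,0,0.002],[0.076,0,0.002],[0.076,0,0.002],[0.076,0,0.002],[0.076,0,0.002],[0.076,0,0.002],[0.076,0,0.002],[0.076,0,0.002],[0.076,0,0.002]],"turn":[[0,0,0],[0,0,0],[0,0,0],[0,0,0],[0,0,0],[0,0,0],[0,0,0],[0,0,0],[0,0,0],[0,0,0]],"grip":[0.5,0.5,0.5,0.5,0.1,0.1,0.1,0.1,0.1,0.1]}'
python3 - <<'E' 2>/dev/null
from h import *
o=get_obs();print(inC(o["tool_pos"]),o["force"],o["opening"])
E
```

```text
clock: 30.18
tool_pos: [0.5052, 0.3119, 0.0785]
orientation: [-165.4, 89.9, 24.3]
force: [-0.9, -1.4, 6.2]
opening: 0.0159
[ -9.46340948 255.83879577  76.53200366] [-0.93214854 -1.44252886  6.22294853] 0.01588853112329587
```

```bash
python3 -m crank '{"delta_pos":[[0,0.01,0],[0,0.03,0],[0,0.05,0],[0,0.07,0],[0,0.09,0],[0,0.11,0],[0,0.13,0],[0,0.145,0],[0,0.153,0],[0,0.157,0],[0,0.157,0],[0,0.157,0]],"turn":[[0,0,0],[0,0,0],[0,0,0],[0,0,0],[0,0,0],[0,0,0],[0,0,0],[0,0,0],[0,0,0],[0,0,0],[0,0,0],[0,0,0]],"grip":[0.1,0.1,0.1,0.1,0.1,0.1,0.1,0.1,0.1,0.1,0.1,0.1]}'
python3 - <<'E' 2>/dev/null
from h import *
o=get_obs();print(inC(o["tool_pos"]),o["force"],o["opening"])
s=snapshot("side"); cv2.imwrite("pics/s7.png",cv2.resize(s["pixels"][130:230,270:410],None,fx=5,fy=5,interpolation=cv2.INTER_CUBIC))
E
```

```text
clock: 31.18
tool_pos: [0.5321, 0.158, 0.0786]
orientation: [-149.2, 89.8, 40.5]
force: [-0.6, 3.0, 6.0]
opening: 0.0157
[-9.42470947 99.58594631 76.61311034] [-0.61113253  2.97483352  6.02108546] 0.015741635912559185
```

View pics/s7.png

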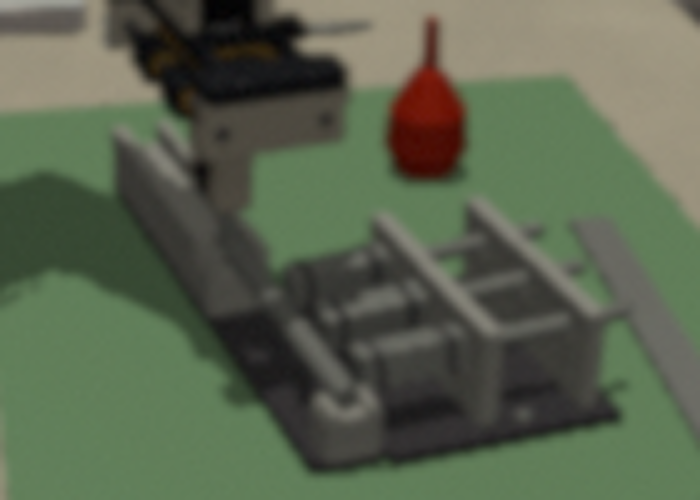

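The bar lies behind all three heads with its tip in the keeper. I'll nudge it to the stop and swing the handle down.

```bash
python3 -m crank '{"delta_pos":[[0,0.0015,0],[0.002,0.0015,0.008],[0.0056,0.0015,0.0154],[0.01,0.0015,0.0224],[0.0156,0.0015,0.0285],[0.022,0.0015,0.0338],[0.029,0.0015,0.038],[0.0366,0.0015,0.0413],[0.0446,0.0015,0.0433],[0.05,0.0015,0.044],[0.053,0.0015,0.044],[0.053,0.0015,0.044]],"turn":[[0,0,0],[0,0,0],[0,0,0],[0,0,0],[0,0,0],[0,0,0],[0,0,0],[0,0,0],[0,0,0],[0,0,0],[0,0,0],[0,0,0]],"grip":[0.1,0.1,0.1,0.1,0.1,0.1,0.1,0.1,0.1,0.1,0.1,0.1]}'
python3 - <<'E' 2>/dev/null
from h import *
o=get_obs();print(inC(o["tool_pos"]),o["force"],o["opening"])
E
```

```text
clock: 32.23
tool_pos: [0.4892, 0.1503, 0.0248]
orientation: [-143.7, 89.8, 46.1]
force: [-2.2, 7.3, 2.4]
opening: 0.0157
[-52.99696875  99.37696114  22.84499548] [-2.1877769   7.3424446   2.42416223] 0.015740450540438565
```

```bash
python3 -m crank '{"delta_pos":[[0,0,0],[0,0,0],[0,0,0],[0,0,0],[0,0,0],[-0.04,0,0],[-0.08,0,0],[-0.12,0,0],[-0.12,0,0.02],[-0.12,0,0.02],[-0.12,0,0.02]],"turn":[[0,0,0],[0,0,0],[0,0,0],[0,0,0],[0,0,0],[0,0,0],[0,0,0],[0,0,0],[0,0,0],[0,0,0],[0,0,0]],"grip":[0.4,0.4,0.4,0.4,0.4,0.4,0.4,0.4,0.4,0.4,0.4]}'
python3 - <<'E' 2>/dev/null
from h import *
w=snapshot("wrist"); sc=snapshot("scene")
P=cloud(w); px=w["pixels"].max(2)
Q=np.array([inC(v) for v in P[(px<60)&(P[...,2]>.02)&(P[...,2]<.07)]]); Q=Q[(abs(Q[:,0]+50)<25)&(abs(Q[:,1]-100)<20)]
print("knob",np.median(Q,0),np.percentile(Q,[3,97],axis=0))
Q=np.array([inC(v) for v in P[np.isfinite(P[...,0])&(P[...,2]<.06)&(P[...,2]>.043)]])
t=Q[(abs(Q[:,0])<6)&(Q[:,1]<80)]; print("bar tip ymin",np.percentile(t[:,1],[0.5,2]))
Q2=cloud(snapshot("side")).reshape(-1,3); Q2=np.array([inC(v) for v in Q2[np.isfinite(Q2[:,0])]])
for y in (50,0,-50):
    t=Q2[(abs(Q2[:,1]-y+2)<9)&(Q2[:,2]>52)&(Q2[:,2]<60)&(Q2[:,0]>8)&(Q2[:,0]<72)]; print(y,len(t),np.percentile(t[:,0],[1,99]))
    t=Q2[(abs(Q2[:,1]-y+2)<9)&(Q2[:,2]>35)&(Q2[:,2]<60)&(Q2[:,0]>150)&(Q2[:,0]<200)]; print(" nose",len(t),np.percentile(t[:,0],97) if len(t) else "")
cv2.imwrite("pics/w8.png",np.hstack([cv2.resize(w["pixels"][:260,:],(400,200)),cv2.resize(sc["pixels"][170:280,310:470],(400,200),interpolation=cv2.INTER_CUBIC)]))
E
```

```text
clock: 33.15
tool_pos: [0.468, 0.1447, 0.1452]
orientation: [-144.3, 89.9, 45.4]
force: [0.0, 0.6, -0.9]
opening: 0.035
knob [-53.51027893  98.58377089  50.34187341] [[-61.79816975  91.53473566  46.48788866]
 [-46.72752143 105.64060016  52.10675782]]
bar tip ymin [-72.55529927 -70.09934651]
50 20 [22.78060207 70.26728115]
 nose 14 170.0479340946691
0 29 [29.5956997  71.79641366]
 nose 17 170.19441458213242
-50 51 [19.18611159 71.550874  ]
 nose 18 171.67612051658296
```

View pics/w8.png

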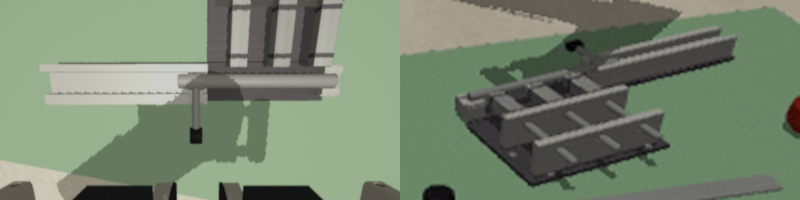

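The wrist crop shows the handle level at (196,135) and the bar across all three heads. The scene crop shows three noses through the far plate. The gripper is clear of everything, so I'm handing in.

```bash
python3 -c "
from plant import *
print(close_job(), get_obs()['clock'])"
```

```text
the job is handed in; nothing more can be done
the job is handed in; nothing more can be done
```

I drew the bolt and slid all three arbors home, one to a bore. Then I shot the bolt again, turned its handle down, and handed the job in at about 33 s of robot time. No verdict was reported.

| Last check | Result |
|---|---|
| Bar tip | Cradle y about -72 mm, so fully shot |
| Knob | Level with the notch. It sits about 1.6 mm higher than at the start, so I put the handle at about 1.42 rad or more (1.3 is needed) |
| Heads | All three pressed against the near plate until the force rose. From above, the two I could measure have their butts at x about 14 mm, which is home |
| Spindles | All three noses show beyond the far plate |
| Gripper | Open and clear of the cradle |

- **Disagreement:** the side camera puts the noses at 170–172 mm instead of 174 mm. It is within the calibration error and the 7 mm tolerance.
- **Not fully checked:** the right-hand arbor's butt was not measured cleanly. The side view mixes it with the keeper, so I relied on the contact force, its nose position and the pictures.
- **Bystanders:** I did not measure them again at the end. The arm never went near them.

I saw no grip slip and no arbor knocked aside.

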